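# Turn the mirrored board brackets on the album drying stand

### The job

Four blue L-shaped brackets lean in the pockets of the drying stand, and every toe should point in over the album board beside it, so that each board is held at both top corners. Take out only those that face the wrong way, turn each over and put it back fully home in its own pocket, set down and not dropped; do not lift the brackets that are already right, and leave the other things on the table undisturbed.

Things in the scene. Friction and masses are not known exactly. Their poses are not given: they have to be found in the camera images.
- stand: Fixed drying stand, plywood base 170 x 600 x 12 mm; origin: centre of its underside; y along the row, z up, face to +x. All on it leans 25 degrees, tops towards its -x: up the slope is (-0.423, 0, 0.906), out of the face (0.906, 0, 0.423) in its frame. The upper half of a stem is free for 70 mm before and behind. No board between the two middle pockets
- pocket0 (a point): Aluminium pocket at y = +240 mm of the stand: this point is where the middle of a bracket's foot rests (stand x 45, z 45 mm). Back plate 60 mm high up the slope, side cheeks 50, front lip 22. Inside 34 mm wide, 13 mm front to back, for a 28 x 8 mm stem that rests against the back plate with 5 mm free in front of it
- pocket1 (a point): Aluminium pocket at y = +80 mm of the stand: this point is where the middle of a bracket's foot rests (stand x 45, z 45 mm). Back plate 60 mm high up the slope, side cheeks 50, front lip 22. Inside 34 mm wide, 13 mm front to back, for a 28 x 8 mm stem that rests against the back plate with 5 mm free in front of it
- pocket2 (a point): Aluminium pocket at y = -80 mm of the stand: this point is where the middle of a bracket's foot rests (stand x 45, z 45 mm). Back plate 60 mm high up the slope, side cheeks 50, front lip 22. Inside 34 mm wide, 13 mm front to back, for a 28 x 8 mm stem that rests against the back plate with 5 mm free in front of it
- pocket3 (a point): Aluminium pocket at y = -240 mm of the stand: this point is where the middle of a bracket's foot rests (stand x 45, z 45 mm). Back plate 60 mm high up the slope, side cheeks 50, front lip 22. Inside 34 mm wide, 13 mm front to back, for a 28 x 8 mm stem that rests against the back plate with 5 mm free in front of it
- board0 (a point): Centre of the face of a dark album board with a pale page, 100 mm wide and 138 mm up the slope, fixed to the stand at its y = +160 mm between pockets 0 and 1, 5 mm behind the brackets' backs. The toes of the brackets in those two pockets must lie over its top corners
- board1 (a point): Centre of the face of a dark album board with a pale page, 100 mm wide and 138 mm up the slope, fixed to the stand at its y = -160 mm between pockets 2 and 3, 5 mm behind the brackets' backs. The toes of the brackets in those two pockets must lie over its top corners
- bracket_a_stem (a point): Bracket A, blue flat L plate, 8 mm thick, some 130 g, in any pocket. Stem 150 x 28 mm; toe 30 mm deep juts 55 mm sideways at its top, flush with the top edge. All four are alike and the same on both faces: half a turn about the stem's long axis makes a mirrored one right. Point: stem centre (half-way up, mid-line, mid-thickness); its top edge is 75 mm further up the slope
- bracket_a_toe (a point): Point in the toe of bracket A: 62 mm to the side of the stem's middle line, 60 mm further up the slope than the stem point, mid-thickness; it tells which way the toe points
- bracket_b_stem (a point): Bracket B, blue flat L plate, 8 mm thick, some 130 g, in any pocket. Stem 150 x 28 mm; toe 30 mm deep juts 55 mm sideways at its top, flush with the top edge. All four are alike and the same on both faces: half a turn about the stem's long axis makes a mirrored one right. Point: stem centre (half-way up, mid-line, mid-thickness); its top edge is 75 mm further up the slope
- bracket_b_toe (a point): Point in the toe of bracket B: 62 mm to the side of the stem's middle line, 60 mm further up the slope than the stem point, mid-thickness; it tells which way the toe points
- bracket_c_stem (a point): Bracket C, blue flat L plate, 8 mm thick, some 130 g, in any pocket. Stem 150 x 28 mm; toe 30 mm deep juts 55 mm sideways at its top, flush with the top edge. All four are alike and the same on both faces: half a turn about the stem's long axis makes a mirrored one right. Point: stem centre (half-way up, mid-line, mid-thickness); its top edge is 75 mm further up the slope
- bracket_c_toe (a point): Point in the toe of bracket C: 62 mm to the side of the stem's middle line, 60 mm further up the slope than the stem point, mid-thickness; it tells which way the toe points
- bracket_d_stem (a point): Bracket D, blue flat L plate, 8 mm thick, some 130 g, in any pocket. Stem 150 x 28 mm; toe 30 mm deep juts 55 mm sideways at its top, flush with the top edge. All four are alike and the same on both faces: half a turn about the stem's long axis makes a mirrored one right. Point: stem centre (half-way up, mid-line, mid-thickness); its top edge is 75 mm further up the slope
- bracket_d_toe (a point): Point in the toe of bracket D: 62 mm to the side of the stem's middle line, 60 mm further up the slope than the stem point, mid-thickness; it tells which way the toe points
- sprayer: Bystander: small clear bottle with black pump head, 72 mm across, 193 mm tall, nozzle and lever reach 65 and 53 mm out along its +x and -x at 110 to 160 mm height; origin at the centre of its underside. Stands on the robot's side of the stand
- cup: Bystander: blue plastic cup, 76 mm across, 90 mm tall; origin at the centre of its underside
- jar: Bystander: amber jar with white cap, 64 mm across, 75 mm tall; origin at the centre of its underside
- pliers: Bystander: pliers with red handles lying flat along their x, 175 mm long, 14 mm high; origin on the table near the pivot
- brush: Bystander: brush, 170 mm long, lying flat along its x; origin at the underside
- bracket_a: The same bracket A again; this point lies on the stem's middle line at its foot (75 mm down the slope from the stem point); its axes start parallel to the stand's
- bracket_b: The same bracket B again; this point lies on the stem's middle line at its foot (75 mm down the slope from the stem point); its axes start parallel to the stand's
- bracket_c: The same bracket C again; this point lies on the stem's middle line at its foot (75 mm down the slope from the stem point); its axes start parallel to the stand's
- bracket_d: The same bracket D again; this point lies on the stem's middle line at its foot (75 mm down the slope from the stem point); its axes start parallel to the stand's
Things that resemble listed ones, but are neither listed nor needed, are in the scene too. What is shaped like the bracket_d but pink is not meant. What is shaped like the bracket_b but purple is not meant.

How it is judged:
By the outcome, as a careful person would: the job done as asked, in the order asked, and still so for the second after the job is handed in, with the robot touching nothing.
It also fails if it takes over 64 s, if anything falls off the work surface, if the arm or the gripper's body presses on something with over 40 N, if the wrist force passes 120 N, or if a joint passes its speed limit or range.

### The arm

A 7-joint arm with a two-finger parallel gripper is mounted at the origin on the work surface. World frame = base frame: x ahead of the robot, y to its left, z up, the work surface at z = 0. Lengths are in mm, angles in rad, forces in N, time in s.
With the tool pointing down it reaches from about 425 to 950 mm from the base axis. Payload 16.7 kg.
Tool frame: the origin (TCP) lies on the centre line of the jaws, within the pads' length; the fingertips stand 17 mm ahead of it and the grasp point (between the pads) lies 2 mm behind it; z points along the fingers, y is the line along which they close (so a half turn about z gives the same grasp; the last joint's range is limited). The gripper opens to 94 mm and grips with 3 to 60 N. Pads are 16 mm wide; open, the fingers measure 119 mm over their backs; the gripper's body (75 mm by 177 mm) begins 78 mm behind the grasp point.
Start: joints at [-1.44, 0.426, 0.074, 1.606, -0.034, 1.111, -0.067], TCP at [186.415, 648.709, 190.767] pointing down, gripper open.
Joint ranges: [-2.85, 2.85], [-0.5, 2.14], [-1.23, 1.37], [0.21, 2.46], [-1.02, 4.16], [0.16, 2.05], [-2.73, 2.73]. Speed limits (rad/s): [1.89, 1.89, 2.39, 2.39, 3.01, 3.01, 3.01].

### API

Orientations are given as [roll, pitch, yaw] about the fixed x, y, z axes, in that order (R = Rz(yaw) Ry(pitch) Rx(roll)).
In Python, from plant import bot gives the robot as it stands.
- The arm moves only by the tool apply_moves, never from a script. Its argument "targets" is one flat list of numbers, 7 for each row, row after row: the shift along the tool's x, y, z in cm, then the turn, a rotation vector about the tool's x, y, z in degrees, then the closure, from 0 (fully open) to 1 (shut). In form: [x, y, z, rx, ry, rz, gripper, x, y, z, rx, ry, rz, gripper, ...]. A call has 1 to 5 rows; each row shifts and turns the commanded pose from where the row before left it, along the tool's axes as they then stand; what a row does not reach is not made up. A row lasts 1/12 s, in which the tool goes at most 41.7 mm and 7.16 degrees, less where a joint would pass 70% of its speed; a pose out of reach is approached as far as the arm can. A call with a gripper value outside its range is refused whole. The fingers move at their own pace and stop on an object; "newtons" is the grip in N (left out, the last holds). Time passes only in rows, so rows that do not move let the fingers close. It gives the time, the measured TCP pose, the force, the opening and the grip force at its end, in the units of the state.
- bot.get_obs(): the state, without advancing time (a new reading comes with each control period).
- bot.grab_frame(name): name is "scene" or "top" or "wrist"; returns a dict with "frame" (420x560x3 uint8, red, green, blue), "fov_y" (degrees; the focal length in pixels is half the picture's height over the tangent of half this angle, whatever the lens; pixels are square), "cx", "cy" (the principal point, pixels), "xyz" and "attitude" of the camera in the world. Camera axes: x right, y down, z forward; pixel columns grow to the right and rows downward; lengths in mm; the calibration is good to about 2 mm. A picture is of the moment at which its call begins. There is no depth.
- bot.job_done(): hands the job in; it is judged then, once.
The state is a dict: "time_s": time; "joints": joint angles; "joint_velocities": joint speeds; "tau": joint torques, N m; "tool_pos": TCP position; "orientation": TCP orientation; "wrist_force": force on the tool from outside, world axes, zero at the start; "wrist_torque": the same for the moment, N m; "gripper_width": opening from 0.0 (shut) to 1.0 (fully open); "finger_force": force on a finger pad.
Only numpy, scipy, OpenCV 4.12 (cv2) and the standard library are available. Lean on these libraries where they do the work, as an engineer would, in place of code of your own. Each camera call takes 0.05 s, during which the arm holds its last target. There are 200 camera calls.

## Working session

There is one attempt and no reset: what is moved stays moved. The work goes in short steps, Python scripts to look and compute and a tool call to move; the robot and the scene stay as the last step left them, time stands still between calls to the robot, and variables do not carry over. Pictures are saved under pics/ and viewed, at most 10 in all, crops included, and the job is handed in when it is done.

Besides the shell and the picture viewer there is one more tool, called after "Call:" by a JSON object that holds its "api" and its "payload", one argument or row to a line. apply_moves: Moves the arm, as the interface text tells. Its arguments: {"type":"object","properties":{"targets":{"type":"array"},"newtons":{"type":"number"}},"required":["targets"]}

```bash
mkdir -p pics; python3 - <<'E'
from plant import bot
import cv2,numpy as np
ims=[]
for n in("scene","top"):
    f=bot.grab_frame(n); cv2.imwrite(f"pics/{n}0.png",f["frame"][:,:,::-1]); print(n,{k:v for k,v in f.items() if k!="frame"})
print(bot.get_obs())
E
```

```text
scene {'fov_y': 54.94135030006744, 'cx': 277.4347646930779, 'cy': 204.0440236764513, 'xyz': array([1147.24378235, -800.16707706,  981.75942545]), 'attitude': array([-2.30161145,  0.0079405 ,  0.65666857])}
top {'fov_y': 56.972700785862536, 'cx': 279.01396154943353, 'cy': 209.22536802315193, 'xyz': array([ 309.41657827,  -19.64597469, 1123.3650656 ]), 'attitude': array([-2.89822377e+00,  3.20569298e-05, -1.53018549e+00])}
{'time_s': 0.1, 'joints': array([-1.44050102,  0.42669864,  0.07387122,  1.6065446 , -0.03409294,
        1.11080322, -0.06711406]), 'joint_velocities': array([-0.00159062, -0.00298685,  0.00205228, -0.00220488,  0.00051901,
        0.00062367, -0.00094058]), 'tau': array([ 8.73986020e-03, -9.37471247e+01,  3.67758818e+00, -4.55035758e+01,
       -4.84934030e-02,  1.68259145e-02, -1.29770353e-05]), 'tool_pos': array([186.33378168, 648.33466739, 190.12602783]), 'orientation': array([-3.14040285e+00,  9.99824837e-05,  2.86173822e+00]), 'wrist_force': array([-0.35588045,  0.91450987,  0.67590334]), 'wrist_torque': array([0.01517905, 0.03741851, 0.009226  ]), 'finger_force': 0.0, 'gripper_width': 0.9990625305237836}
```

View pics/scene0.png

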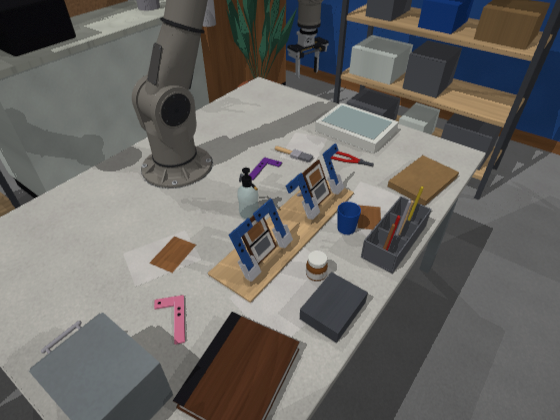

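View pics/top0.png

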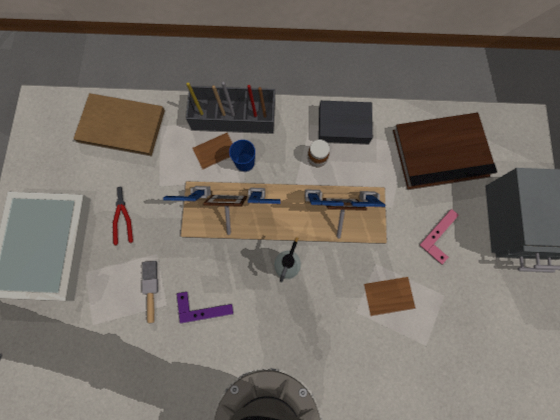

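```bash
python3 - <<'E'
import cv2,numpy as np
a=cv2.imread("pics/top0.png")[165:285,155:400]; b=cv2.imread("pics/scene0.png")[135:305,200:365]
a=cv2.resize(a,None,fx=2.4,fy=2.4,interpolation=3); b=cv2.resize(b,None,fx=1.7,fy=1.7,interpolation=3)
a=cv2.copyMakeBorder(a,0,0,0,800-a.shape[1],0)
c=np.zeros((600,800,3),np.uint8); a=a[:,:800]; c[:a.shape[0]]=a
b2=cv2.resize(cv2.imread("pics/scene0.png")[135:305,200:365],None,fx=1.8,fy=1.8,interpolation=3)
c[290:290+b2.shape[0],:b2.shape[1]]=b2
cv2.imwrite("pics/crop0.png",c)
E
```

```text
(no output)
```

View pics/crop0.png

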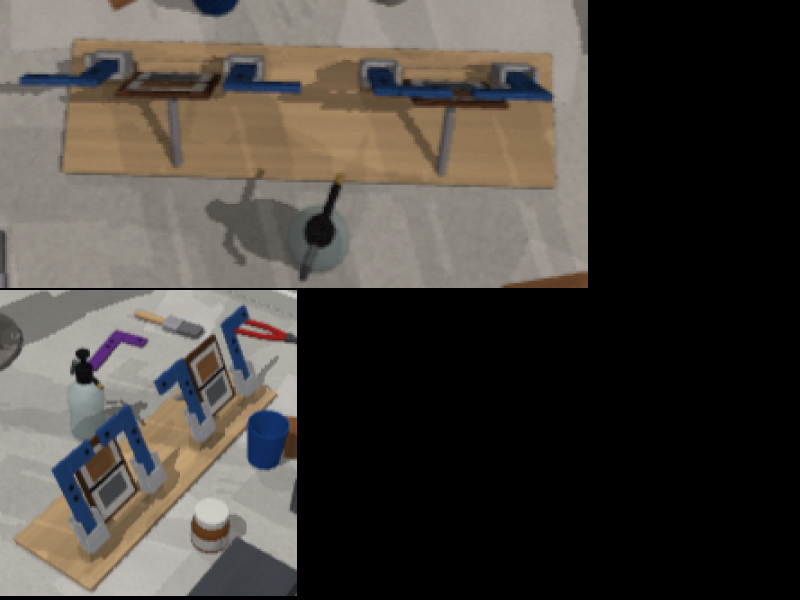

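```bash
cat > h.py <<'E'
import numpy as np, cv2
from scipy.spatial.transform import Rotation as Ro
def K(f): return f["frame"].shape[0]/2/np.tan(np.radians(f["fov_y"])/2)
def ray(f,uv):
    uv=np.atleast_2d(uv).astype(float); d=np.c_[(uv[:,0]-f["cx"])/K(f),(uv[:,1]-f["cy"])/K(f),np.ones(len(uv))]
    return d@Ro.from_euler("xyz",f["attitude"]).as_matrix().T
def onz(f,uv,z):
    d=ray(f,uv); return f["xyz"]+d*((z-f["xyz"][2])/d[:,2])[:,None]
def proj(f,P):
    c=(np.atleast_2d(P)-f["xyz"])@Ro.from_euler("xyz",f["attitude"]).as_matrix()
    return np.c_[f["cx"]+K(f)*c[:,0]/c[:,2],f["cy"]+K(f)*c[:,1]/c[:,2]]
def big(m,n=1):
    c,_=cv2.findContours(m.astype(np.uint8),cv2.RETR_EXTERNAL,cv2.CHAIN_APPROX_NONE); return sorted(c,key=cv2.contourArea)[::-1][:n]
def hsv(f): return cv2.cvtColor(f["frame"],cv2.COLOR_RGB2HSV)
def blue(f): return cv2.inRange(hsv(f),(103,140,40),(122,255,255))
E
python3 - <<'E'
from h import *
from plant import bot
f=bot.grab_frame("top"); H=hsv(f)
print(H[230,260],H[215,300],H[186,230])
m=cv2.inRange(H,(8,70,60),(24,200,255)); m[:175]=0;m[250:]=0;m[:,:170]=0;m[:,400:]=0
m=cv2.morphologyEx(m,cv2.MORPH_CLOSE,np.ones((9,9)))
c=big(m)[0]; q=cv2.boxPoints(cv2.minAreaRect(c)); hull=cv2.approxPolyDP(cv2.convexHull(c),4,True)[:,0]
for p in(q,hull):
    P=onz(f,p,12); print(p.round(1).tolist()); print(P[:,:2].round(1).tolist()); print(np.linalg.norm(P-np.roll(P,-1,0),axis=1).round(1))
P=onz(f,c[:,0],12)[:,:2]; r=cv2.minAreaRect(P.astype(np.float32)); print(r)
b=blue(f); b[:175]=0;b[215:]=0
for c in big(b,6): print(cv2.boundingRect(c),cv2.contourArea(c))
k=cv2.inRange(H,(0,0,0),(180,255,45)); k[:235]=0;k[285:]=0;k[:,:250]=0;k[:,320:]=0
c=big(k)[0]; (u,v),_,_=cv2.minAreaRect(c); print("head",u,v,onz(f,[[u,v]],150),onz(f,[[288,262]],175))
E
```

```text
[ 17 103 138] [ 16 104 157] [ 16 103 158]
[[180.6999969482422, 237.5], [182.5, 180.8000030517578], [387.70001220703125, 187.10000610351562], [385.8999938964844, 243.8000030517578]]
[[489.0, 273.6], [661.6, 286.0], [666.7, -331.5], [494.7, -321.8]]
[173.  617.5 172.4 595.4]
[[186, 182], [383, 187], [386, 241], [181, 236]]
[[658.2, 274.9], [666.5, -317.5], [502.9, -322.3], [493.4, 273.2]]
[592.5 163.7 595.6 164.8]
((578.00439453125, -22.888671875), (172.30422973632812, 598.0477294921875), 0.48023173213005066)
(309, 194, 34, 12) 150.5
(352, 195, 33, 11) 148.5
(248, 192, 32, 11) 134.5
(164, 190, 40, 10) 133.0
head 288.5600280761719 254.0800018310547 [[435.54197684 -38.557034   150.        ]] [[412.8853814 -37.3761566 175.       ]]
```

```bash
cat >> h.py <<'E'
np.set_printoptions(suppress=True,precision=3)
YAW=0.012; S0=np.array([579,-23,0.]); Rs=Ro.from_euler("z",YAW)
s=Rs.apply([-.4226,0,.9063]); n=Rs.apply([.9063,0,.4226])
def pk(i): return S0+Rs.apply([45,[240,80,-80,-240][i],45])
def Rt(sign): # tool z=-s, y=sign*n
    y=sign*n; return Ro.from_matrix(np.c_[np.cross(y,-s),y,-s])
def go(o,p=None,R=None):
    Rc=Ro.from_euler("xyz",o["orientation"])
    if R is not None:
        rv=np.degrees((Rc.inv()*R).as_rotvec()); print("turn deg",rv.round(1),"rows",np.ceil(np.linalg.norm(rv)/7.1))
    if p is not None:
        print("shift cm in present axes",(Rc.inv().apply(p-o["tool_pos"])/10).round(2))
        if R is not None: print("   in final axes",(R.inv().apply(p-o["tool_pos"])/10).round(2))
def show(o): print(o["time_s"],"J",o["joints"].round(2),"p",o["tool_pos"].round(1),"o",o["orientation"].round(3),"F",o["wrist_force"].round(1),"w",round(o["gripper_width"],3),round(o["finger_force"],1))
E
python3 - <<'E'
from h import *
from plant import bot
o=bot.get_obs(); show(o)
for i in(0,1):
    p=pk(i)+s*232
    print(i,pk(i),p)
    for g in(1,-1): go(o,p,Rt(g))
E
```

```text
0.15 J [-1.44  0.43  0.07  1.61 -0.03  1.11 -0.07] p [186.3 648.4 190.2] o [-3.141  0.     2.862] F [-0.5 -1.4 -0.5] w 1.001 0.0
0 [621.117 217.523  45.   ] [523.081 216.346 255.262]
turn deg [-21.5 -15.9  72.1] rows 11.0
shift cm in present axes [-44.3  -32.23  -6.47]
   in final axes [-43.61  32.79   8.12]
turn deg [  17.2  -23.3 -104.8] rows 16.0
shift cm in present axes [-44.3  -32.23  -6.47]
   in final axes [ 43.61 -32.79   8.12]
1 [623.037  57.534  45.   ] [525.001  56.358 255.262]
turn deg [-21.5 -15.9  72.1] rows 11.0
shift cm in present axes [-48.9  -47.56  -6.45]
   in final axes [-59.61  32.79   8.12]
turn deg [  17.2  -23.3 -104.8] rows 16.0
shift cm in present axes [-48.9  -47.56  -6.45]
   in final axes [ 59.61 -32.79   8.12]
```

Call:
{"api": "apply_moves", "payload": {
  "targets": [0, 0, -4, 0, 0, 0, 0, 0, 0, -4, 0, 0, 0, 0, -3.15, -2.3, -1, 0, 0, 0, 0, -3.15, -2.3, -1, 0, 0, 0, 0, -3.15, -2.3, 0, 0, 0, 0, 0]
}}

```text
time_s: 0.57
tool_pos: [258.9, 555.9, 292.8]
orientation: [3.139, 0.0, 2.863]
wrist_force: [0.2, 0.1, 0.7]
gripper_width: 1.005
finger_force: 0.0
```

Call:
{"api": "apply_moves", "payload": {
  "targets": [-3.15, -2.3, 0, 0, 0, 0, 0, -3.15, -2.3, 0, 0, 0, 0, 0, -3.15, -2.3, 0, 0, 0, 0, 0, -3.15, -2.3, 0, 0, 0, 0, 0, -3.15, -2.3, 0, 0, 0, 0, 0]
}}

```text
time_s: 0.98
tool_pos: [378.6, 400.5, 290.8]
orientation: [3.142, -0.0, 2.862]
wrist_force: [1.6, 0.1, 0.6]
gripper_width: 1.003
finger_force: 0.0
```

```bash
python3 -c "
from h import *
from plant import bot
o=bot.get_obs(); show(o)
for g in(1,-1): go(o,pk(0)+s*232,Rt(g))"
```

```text
0.9833 J [-1.13  0.14  0.22  1.77 -0.03  1.23  0.39] p [378.6 400.5 290.8] o [ 3.142 -0.     2.862] F [1.6 0.1 0.6] w 1.003 0.0
turn deg [-21.5 -16.   72. ] rows 11.0
shift cm in present axes [-18.98 -13.7    3.55]
   in final axes [-18.58  11.4    9.23]
turn deg [  17.3  -23.2 -104.8] rows 16.0
shift cm in present axes [-18.98 -13.7    3.55]
   in final axes [ 18.58 -11.4    9.23]
```

```bash
cat > kin.py <<'E'
from h import *
from scipy.optimize import least_squares
rng=np.array([[-2.85,2.85],[-.5,2.14],[-1.23,1.37],[.21,2.46],[-1.02,4.16],[.16,2.05],[-2.73,2.73]])
D=[([-1.44050102,0.42669864,0.07387122,1.6065446,-0.03409294,1.11080322,-0.06711406],[186.334,648.335,190.126],[-3.1404,0.0001,2.86174])]
def fk(q,L,sg=(-1,-1,-1,-1)):
    rz=lambda a:Ro.from_euler("z",a); ry=lambda a:Ro.from_euler("y",a)
    h,a,b,c,oe,ow,o2,bx,by=L
    R=rz(sg[0]*q[0]); p=np.array([bx,by,h]); p=p+R.apply([o2,0,0]); R=R*ry(q[1])*rz(sg[1]*q[2]); p=p+R.apply([oe,0,a]); R=R*ry(q[3]); p=p+R.apply([-oe,0,0])
    R=R*rz(sg[2]*q[4]); p=p+R.apply([0,0,b]); R=R*ry(q[5]); p=p+R.apply([ow,0,0]); R=R*rz(sg[3]*q[6]); p=p+R.apply([0,0,c]); return p,R
E
python3 - <<'E'
from kin import *
from plant import bot
import itertools
o=bot.get_obs(); D.append((o["joints"],o["tool_pos"],o["orientation"]))
L=np.array([300,400,400,200,0,0,0,0,0.])
for sg in itertools.product((-1,1),repeat=4):
    Rr=[fk(q,L,sg)[1].inv()*Ro.from_euler("xyz",e) for q,p,e in D]
    print(sg,(Rr[0].inv()*Rr[1]).magnitude().round(4),Rr[0].as_rotvec().round(3))
E
```

```text
Traceback (most recent call last):
AttributeError: 'float' object has no attribute 'round'
```

Call:
{"api": "apply_moves", "payload": {
  "targets": [0, 0, 0, -1.95, -1.45, 6.5, 0, 0, 0, 0, -1.95, -1.45, 6.5, 0, 0, 0, 0, -1.95, -1.45, 6.5, 0, 0, 0, 0, -1.95, -1.45, 6.5, 0, 0, 0, 0, -1.95, -1.45, 6.5, 0]
}}

```text
time_s: 1.4
tool_pos: [378.0, 401.9, 290.9]
orientation: [2.943, 0.071, 2.279]
wrist_force: [0.2, 0.1, 0.1]
gripper_width: 1.0
finger_force: 0.0
```

```bash
python3 - <<'E'
from kin import *
from plant import bot
import itertools
D.append(([-1.13,0.14,0.22,1.77,-0.03,1.23,0.39],[378.6,400.5,290.8],[3.142,0,2.862]))
o=bot.get_obs(); show(o); D.append((o["joints"],o["tool_pos"],o["orientation"])); print(o["joints"].tolist(),o["tool_pos"].tolist(),o["orientation"].tolist())
L=np.array([300,400,400,200,0,0,0,0,0.])
for sg in itertools.product((-1,1),repeat=4):
    Rr=[fk(q,L,sg)[1].inv()*Ro.from_euler("xyz",e) for q,p,e in D]
    print(sg,np.round([(Rr[0].inv()*Rr[i]).magnitude() for i in(1,2)],4),Rr[0].as_rotvec().round(3))
E
```

```text
1.4 J [-1.23  0.02  0.21  1.92  0.14  1.04 -0.36] p [378.  401.9 290.9] o [2.943 0.071 2.279] F [0.2 0.1 0.1] w 1.0 0.0
[-1.226504802087375, 0.018871998034801125, 0.20917177780030838, 1.9170897648118037, 0.1429828321166532, 1.0414367427447566, -0.3645118904834994] [377.9773626498955, 401.86216702976316, 290.86531674452704] [2.9426037734716566, 0.0714597972183324, 2.2789573341253906]
(-1, -1, -1, -1) [0.006 0.   ] [0.    0.    1.571]
(-1, -1, -1, 1) [0.913 0.595] [0.    0.    1.705]
(-1, -1, 1, -1) [0.024 0.352] [-0.045  0.051  1.601]
(-1, -1, 1, 1) [0.923 0.519] [-0.049  0.049  1.735]
(-1, 1, -1, -1) [0.303 0.277] [ 0.041 -0.056  1.705]
(-1, 1, -1, 1) [0.612 0.87 ] [ 0.046 -0.054  1.839]
(-1, 1, 1, -1) [0.292 0.336] [-0.     0.     1.736]
(-1, 1, 1, 1) [0.623 0.767] [-0.    0.    1.87]
(1, -1, -1, -1) [0.622 0.594] [ 0.002 -0.002 -1.31 ]
(1, -1, -1, 1) [0.292 1.105] [ 0.002 -0.002 -1.176]
(1, -1, 1, -1) [0.611 0.385] [-0.053 -0.038 -1.279]
(1, -1, 1, 1) [0.304 0.916] [-0.049 -0.041 -1.145]
(1, 1, -1, -1) [0.923 0.827] [ 0.058  0.029 -1.175]
(1, 1, -1, 1) [0.022 1.38 ] [ 0.055  0.033 -1.041]
(1, 1, 1, -1) [0.913 0.591] [ 0.002 -0.002 -1.145]
(1, 1, 1, 1) [0.007 1.175] [ 0.002 -0.002 -1.011]
```

```bash
python3 - <<'E'
from kin import *
D.append(([-1.13,0.14,0.22,1.77,-0.03,1.23,0.39],[378.6,400.5,290.8],[3.142,0,2.862]))
D.append(([-1.226504802087375,0.018871998034801125,0.20917177780030838,1.9170897648118037,0.1429828321166532,1.0414367427447566,-0.3645118904834994],[377.977,401.862,290.865],0))
for k in ([0,1,2,3],[0,1,2,3,4],[0,1,2,3,5],[0,1,2,3,6]):
    def full(x): L=np.zeros(9); L[k]=x; return L
    r=least_squares(lambda x:np.concatenate([fk(q,full(x))[0]-p for q,p,e in D]),[300,400,400,200,0][:len(k)],x_scale=100)
    print(k,r.x.round(1),r.fun.round(1))
E
```

```text
[0, 1, 2, 3] [515.9 582.7 476.4 647.2] [-65.1   7.   -2.9 -61.7  27.5  -2.  -13.2  35.6   4.9]
[0, 1, 2, 3, 4] [ 713.1  656.3  693.   715.5 -161.7] [-60.9  11.3  18.6 -57.6  26.1  -2.2  -7.5  27.1 -16.4]
[0, 1, 2, 3, 5] [531.7 590.  596.7 618.4 111.8] [-65.5   6.1  -5.1 -60.2  29.7   9.6 -10.5  31.2  -4.5]
[0, 1, 2, 3, 6] [ 390.5  564.6  812.5  375.5 -297.9] [-41.1  -1.3 -22.7   5.7   3.9  15.6  -1.5   1.2   7.1]
```

Call:
{"api": "apply_moves", "payload": {
  "targets": [0, 0, 0, -1.95, -1.45, 6.5, 0, 0, 0, 0, -1.95, -1.45, 6.5, 0, 0, 0, 0, -1.95, -1.45, 6.5, 0, 0, 0, 0, -1.95, -1.45, 6.5, 0, 0, 0, 0, -1.95, -1.45, 6.5, 0]
}}

```text
time_s: 1.82
tool_pos: [377.8, 402.0, 290.9]
orientation: [2.741, 0.025, 1.708]
wrist_force: [0.1, 0.8, -0.9]
gripper_width: 0.999
finger_force: 0.0
```

```bash
cat > log.py <<'E'
from kin import *
from plant import bot
import json
o=bot.get_obs(); show(o); open("d.txt","a").write(json.dumps([o["joints"].tolist(),o["tool_pos"].tolist(),o["orientation"].tolist()])+"\n")
E
python3 - <<'E'
from log import *
go(o,pk(0)+s*232,Rt(1))
E
```

```text
1.8167 J [-1.3  -0.01  0.12  2.    0.43  1.01 -1.24] p [377.8 402.  290.9] o [2.741 0.025 1.708] F [ 0.1  0.8 -0.9] w 0.999 0.0
turn deg [-2.  -1.6  7.1] rows 2.0
shift cm in present axes [-20.28   9.33   8.37]
   in final axes [-18.73  11.46   9.28]
```

Call:
{"api": "apply_moves", "payload": {
  "targets": [0, 0, 0, -1.95, -1.45, 6.5, 0, -3.1, 1.9, 1, 0, 0, 0, 0, -3.1, 1.9, 1, 0, 0, 0, 0, -3.1, 1.9, 1, 0, 0, 0, 0, 0, 0, 0, 0, 0, 0, 0]
}}

```text
time_s: 2.23
tool_pos: [448.0, 304.8, 287.7]
orientation: [2.708, 0.005, 1.593]
wrist_force: [0.7, -1.0, 0.4]
gripper_width: 1.0
finger_force: 0.0
```

```bash
python3 log.py
```

```text
2.2333 J [-1.2  -0.08  0.23  2.07  0.46  0.94 -1.19] p [448.  304.8 287.7] o [2.708 0.005 1.593] F [ 0.7 -1.   0.4] w 1.0 0.0
```

Call:
{"api": "apply_moves", "payload": {
  "targets": [-3.1, 1.9, 1, 0, 0, 0, 0, -3.1, 1.9, 1, 0, 0, 0, 0, -3.1, 1.9, 1, 0, 0, 0, 0, 0, 0, 0, 0, 0, 0, 0]
}}

```text
time_s: 2.57
tool_pos: [514.7, 213.5, 285.0]
orientation: [2.708, 0.004, 1.592]
wrist_force: [-0.5, 0.0, -0.3]
gripper_width: 1.002
finger_force: 0.0
```

```bash
python3 - <<'E'
from log import *
go(o,pk(0)+s*232,Rt(1))
f=bot.grab_frame("wrist"); cv2.imwrite("pics/w0.png",f["frame"][:,:,::-1]); print(f["xyz"],f["attitude"],f["fov_y"])
E
```

```text
2.5667 J [-1.1  -0.1   0.38  2.09  0.42  0.85 -0.93] p [514.7 213.5 285. ] o [2.708 0.004 1.592] F [-0.5  0.  -0.3] w 1.002 0.0
turn deg [-0.1 -0.   0.6] rows 1.0
shift cm in present axes [ 0.28 -0.48  3.05]
   in final axes [ 0.27 -0.49  3.05]
[432.44  286.286 461.297] [ 2.878 -0.434  0.022] 70.63032061068967
```

View pics/w0.png

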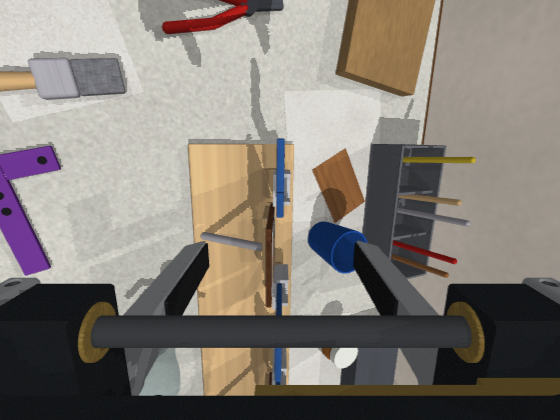

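```bash
python3 - <<'E'
from log import *
f=bot.grab_frame("wrist")
b=blue(f); b[:,:270]=0; b[:,290:]=0
for c in big(b,4):
    r=cv2.boundingRect(c); 
    if r[3]<30: continue
    x0=[];u=[]
    q=c[:,0]; vt,vb=q[:,1].min(),q[:,1].max()
    sel=lambda v:np.mean(q[abs(q[:,1]-v)<=3][:,0])
    print(r, onz(f,[[sel(vt),vt-.0],[sel(vb),vb+1],[r[0],(vt+vb)/2],[r[0]+r[2],(vt+vb)/2]],181).round(1).tolist())
print(pk(0)+s*150,pk(1)+s*150, "proj tcp",proj(f,o["tool_pos"]),proj(f,pk(0)),proj(f,pk(0)+s*150))
# kin fit
import json
for l in open("d.txt"): D.append(json.loads(l))
D.append(([-1.226504802087375,0.018871998034801125,0.20917177780030838,1.9170897648118037,0.1429828321166532,1.0414367427447566,-0.3645118904834994],[377.977,401.862,290.865],0))
E
```

```text
2.6167 J [-1.1  -0.1   0.38  2.09  0.42  0.85 -0.93] p [513.1 216.4 284.9] o [2.708 0.004 1.594] F [-0.3  1.7 -0.3] w 1.001 0.0
(278, 142, 8, 78) [[562.0, 284.9, 181.0], [562.8, 202.7, 181.0], [558.7, 245.8, 181.0], [568.0, 245.5, 181.0]]
(276, 348, 6, 37) [[563.7, 40.0, 181.0], [564.2, -15.1, 181.0], [560.8, 14.8, 181.0], [569.1, 11.9, 181.0]]
(277, 285, 5, 30) [[563.1, 125.0, 181.0], [563.6, 85.8, 181.0], [560.3, 107.0, 181.0], [566.8, 105.5, 181.0]]
[557.731 216.762 180.945] [559.651  56.774 180.945] proj tcp [[279.193 245.298]] [[278.159 185.227]] [[276.653 207.714]]
```

```bash
python3 - <<'E'
from log import *
f=bot.grab_frame("top"); b=blue(f); b[:175]=0;b[215:]=0
for c in big(b,6):
    r=cv2.boundingRect(c)
    if r[2]<25: continue
    q=c[:,0]; lo=np.array([[u,q[q[:,0]==u][:,1].max()+.5] for u in np.unique(q[:,0])[3:-3]])
    P=onz(f,lo,179.3); k=np.polyfit(P[:,1],P[:,0],1); print(r,"x back",np.median(P[:,0]),"centre",np.median(P[:,0])+3.6,"y",P[:,1].min(),P[:,1].max(),"slope",k[0])
go(o,pk(0)+np.array([5,0,0])+s*165,Rt(1))
E
```

```text
2.6667 J [-1.1  -0.1   0.37  2.09  0.42  0.85 -0.93] p [512.2 218.6 284.9] o [2.708 0.004 1.597] F [-0.5  0.6  0.5] w 0.995 0.0
(309, 194, 34, 12) x back 560.9538817940479 centre 564.5538817940479 y -160.7127556299754 -92.64435182955705 slope 0.019710191642372706
(352, 196, 33, 10) x back 562.3885576057228 centre 565.9885576057228 y -266.45537875716707 -201.0010338402604 slope -0.04062487567892506
(248, 192, 32, 11) x back 560.4357874920117 centre 564.0357874920118 y -1.7864979182249918 61.42485745150348 slope 0.013539618889151759
(173, 190, 31, 11) x back 559.5021228373923 centre 563.1021228373924 y 191.56457968182207 251.27586235497498 slope -0.12959776287666722
turn deg [-0.2 -0.2  0.8] rows 1.0
shift cm in present axes [-0.27  0.21 10.06]
   in final axes [-0.24  0.18 10.06]
```

```bash
sed -i 's/YAW=0.012; S0=np.array(\[579,-23,0.\])/YAW=0.007; S0=np.array([583,-23,0.])/' h.py; python3 - <<'E'
from log import *
go(o,pk(0)+s*122,Rt(1)); print(pk(0)+s*122)
E
```

```text
2.7167 J [-1.1  -0.1   0.37  2.09  0.42  0.85 -0.93] p [511.7 219.9 285. ] o [2.708 0.004 1.599] F [-0.2  1.1  0.9] w 0.999 0.0
turn deg [-0.2 -0.3  1.2] rows 1.0
shift cm in present axes [-0.43  0.28 14.39]
   in final axes [-0.34  0.25 14.39]
[574.763 216.948 155.569]
```

Call:
{"api": "apply_moves", "payload": {
  "targets": [0, 0, 0, 0, 0, 0, 0.3, 0, 0, 2, 0, 0, 0, 0.3, 0, 0, 0, 0, 0, 0, 0.3]
}}

```text
time_s: 2.97
tool_pos: [519.5, 220.7, 264.7]
orientation: [2.709, 0.006, 1.601]
wrist_force: [-0.9, -0.6, -0.9]
gripper_width: 0.824
finger_force: 0.0
```

```bash
python3 - <<'E'
from log import *
go(o,pk(0)+s*122,Rt(1))
E
```

```text
2.9667 J [-1.1  -0.07  0.39  2.11  0.42  0.8  -0.93] p [519.5 220.7 264.7] o [2.709 0.006 1.601] F [-0.9 -0.6 -0.9] w 0.824 0.0
turn deg [-0.2 -0.3  1.4] rows 1.0
shift cm in present axes [-0.48  0.44 12.22]
   in final axes [-0.41  0.4  12.22]
```

Call:
{"api": "apply_moves", "payload": {
  "targets": [0, 0, 0, -0.2, -0.3, 1.4, 0.3, -0.45, 0.4, 2.5, 0, 0, 0, 0.3, 0, 0, 2.5, 0, 0, 0, 0.3, 0, 0, 0, 0, 0, 0, 0.3]
}}

```text
time_s: 3.3
tool_pos: [544.2, 215.4, 220.1]
orientation: [2.707, 0.002, 1.576]
wrist_force: [-0.9, -0.7, -1.1]
gripper_width: 0.702
finger_force: 0.0
```

```bash
python3 - <<'E'
from log import *
go(o,pk(0)+s*122,Rt(1))
f=bot.grab_frame("wrist"); cv2.imwrite("pics/w1.png",f["frame"][:,:,::-1])
print(proj(f,o["tool_pos"]),proj(f,pk(0)+s*150))
E
```

```text
3.3 J [-1.07  0.03  0.43  2.13  0.4   0.67 -0.92] p [544.2 215.4 220.1] o [2.707 0.002 1.576] F [-0.9 -0.7 -1.1] w 0.702 0.0
turn deg [-0.1  0.2 -0.1] rows 1.0
shift cm in present axes [0.16 0.06 7.14]
   in final axes [0.14 0.05 7.14]
[[279.194 245.358]] [[280.07  225.157]]
```

View pics/w1.png

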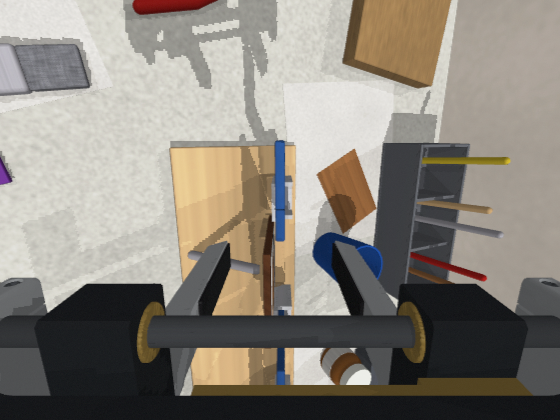

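Call:
{"api": "apply_moves", "payload": {
  "targets": [0.15, 0.05, 2.4, 0, 0, 0, 0.3, 0, 0, 2.4, 0, 0, 0, 0.3, 0, 0, 2.3, 0, 0, 0, 0.4, 0, 0, 0, 0, 0, 0, 0.6, 0, 0, 0, 0, 0, 0, 0.75],
  "newtons": 25
}}

```text
time_s: 3.77
tool_pos: [574.9, 217.8, 159.5]
orientation: [2.705, -0.0, 1.575]
wrist_force: [0.0, -0.3, 1.2]
gripper_width: 0.525
finger_force: 0.0
```

```bash
python3 - <<'E'
from log import *
go(o,pk(0)+s*122,Rt(1))
E
```

```text
3.7667 J [-1.02  0.17  0.45  2.15  0.35  0.5  -0.86] p [574.9 217.8 159.5] o [ 2.705 -0.     1.575] F [ 0.  -0.3  1.2] w 0.525 0.0
turn deg [-0.   0.  -0.1] rows 1.0
shift cm in present axes [-0.09 -0.18  0.35]
   in final axes [-0.09 -0.18  0.35]
```

Call:
{"api": "apply_moves", "payload": {
  "targets": [-0.1, -0.2, 0.2, 0, 0, 0, 0.8, 0, 0, 0, 0, 0, 0, 0.9, 0, 0, 0, 0, 0, 0, 1, 0, 0, 0, 0, 0, 0, 1, 0, 0, 0, 0, 0, 0, 1]
}}

```text
time_s: 4.18
tool_pos: [574.6, 216.9, 157.1]
orientation: [2.704, -0.002, 1.575]
wrist_force: [0.3, -0.4, -0.2]
gripper_width: 0.17
finger_force: 0.0
```

Call:
{"api": "apply_moves", "payload": {
  "targets": [0, 0, 0, 0, 0, 0, 1, 0, 0, 0, 0, 0, 0, 1, 0, 0, 0, 0, 0, 0, 1]
}}

```text
time_s: 4.43
tool_pos: [574.6, 216.8, 156.7]
orientation: [2.704, -0.002, 1.575]
wrist_force: [-4.1, -0.7, 7.0]
gripper_width: 0.082
finger_force: 25.0
```

```bash
python3 - <<'E'
from log import *
go(o,pk(0)+s*122,Rt(1))
E
```

```text
4.4333 J [-1.02  0.18  0.45  2.15  0.35  0.49 -0.87] p [574.6 216.8 156.7] o [ 2.704 -0.002  1.575] F [-4.1 -0.7  7. ] w 0.082 25.0
turn deg [ 0.1 -0.  -0.2] rows 1.0
shift cm in present axes [ 0.01 -0.03  0.12]
   in final axes [ 0.01 -0.03  0.12]
```

Call:
{"api": "apply_moves", "payload": {
  "targets": [0, 0, -1, 0, 0, 0, 1, 0, 0, -2.5, 0, 0, 0, 1, 0, 0, -3.2, 0, 0, 0, 1, 0, 0, -3.3, 0, 0, 0, 1, 0, 0, -3, 0, 0, 0, 1],
  "newtons": 35
}}

```text
time_s: 4.85
tool_pos: [518.6, 215.4, 276.1]
orientation: [2.704, -0.002, 1.575]
wrist_force: [-0.3, 0.5, -0.2]
gripper_width: 0.084
finger_force: 35.0
```

Call:
{"api": "apply_moves", "payload": {
  "targets": [0, 0, 0, 0, 0, -3, 1, 0, 0, 0, 0, 0, -6, 1, 0, 0, 0, 0, 0, -6, 1, 0, 0, 0, 0, 0, -6, 1, 0, 0, 0, 0, 0, -6, 1]
}}

```text
time_s: 5.27
tool_pos: [519.2, 215.8, 274.7]
orientation: [2.747, 0.194, 2.012]
wrist_force: [0.2, 0.0, -0.2]
gripper_width: 0.081
finger_force: 35.0
```

Call:
{"api": "apply_moves", "payload": {
  "targets": [0, 0, 0, 0, 0, -6, 1, 0, 0, 0, 0, 0, -6, 1, 0, 0, 0, 0, 0, -6, 1, 0, 0, 0, 0, 0, -6, 1, 0, 0, 0, 0, 0, -6, 1]
}}

```text
time_s: 5.68
tool_pos: [519.2, 215.8, 274.6]
orientation: [2.893, 0.363, 2.529]
wrist_force: [0.4, 0.6, -0.1]
gripper_width: 0.081
finger_force: 35.0
```

```bash
python3 log.py
```

```text
5.6833 J [-1.19 -0.09  0.47  2.11  0.44  0.82  0.04] p [519.2 215.8 274.6] o [2.893 0.363 2.529] F [ 0.4  0.6 -0.1] w 0.081 35.0
```

Call:
{"api": "apply_moves", "payload": {
  "targets": [0, 0, 0, 0, 0, -6, 1, 0, 0, 0, 0, 0, -6, 1, 0, 0, 0, 0, 0, -6, 1, 0, 0, 0, 0, 0, -6, 1, 0, 0, 0, 0, 0, -6, 1]
}}

```text
time_s: 6.1
tool_pos: [519.2, 215.8, 274.5]
orientation: [3.118, 0.436, 3.093]
wrist_force: [0.1, 0.0, -0.7]
gripper_width: 0.083
finger_force: 35.0
```

Call:
{"api": "apply_moves", "payload": {
  "targets": [0, 0, 0, 0, 0, -6, 1, 0, 0, 0, 0, 0, -6, 1, 0, 0, 0, 0, 0, -6, 1, 0, 0, 0, 0, 0, -6, 1, 0, 0, 0, 0, 0, -6, 1]
}}

```text
time_s: 6.52
tool_pos: [519.2, 215.8, 274.6]
orientation: [-2.932, 0.387, -2.62]
wrist_force: [-0.4, 0.3, -0.6]
gripper_width: 0.084
finger_force: 35.0
```

Call:
{"api": "apply_moves", "payload": {
  "targets": [0, 0, 0, 0, 0, -6, 1, 0, 0, 0, 0, 0, -6, 1, 0, 0, 0, 0, 0, -6, 1, 0, 0, 0, 0, 0, -6, 1, 0, 0, 0, 0, 0, -6, 1]
}}

```text
time_s: 6.93
tool_pos: [519.2, 215.8, 274.5]
orientation: [-2.768, 0.232, -2.094]
wrist_force: [0.1, 0.8, -1.3]
gripper_width: 0.083
finger_force: 35.0
```

Call:
{"api": "apply_moves", "payload": {
  "targets": [0, 0, 0, 0, 0, -6, 1, 0, 0, 0, 0, 0, -6, 1, 0, 0, 0, 0, 0, -6, 1, 0, 0, 0, 0, 0, -6, 1, 0, 0, 0, 0, 0, -6, 1]
}}

```text
time_s: 7.35
tool_pos: [519.2, 215.8, 274.5]
orientation: [-2.705, 0.022, -1.609]
wrist_force: [-0.6, -0.1, -0.7]
gripper_width: 0.081
finger_force: 35.0
```

Call:
{"api": "apply_moves", "payload": {
  "targets": [0, 0, 0, 0, 0, -3, 1, 0, 0, 0, 0, 0, 0, 1, 0, 0, 0, 0, 0, 0, 1]
}}

```text
time_s: 7.6
tool_pos: [519.3, 216.0, 274.4]
orientation: [-2.705, 0.003, -1.568]
wrist_force: [1.1, -0.1, -1.4]
gripper_width: 0.079
finger_force: 35.0
```

```bash
python3 - <<'E'
from log import *
go(o,np.array([574.6,216.8,156.7])+s*80+n*1.5,Rt(-1))
f=bot.grab_frame("wrist"); cv2.imwrite("pics/w2.png",f["frame"][:,:,::-1])
E
```

```text
7.6 J [-1.36 -0.11  0.63  2.11  0.48  0.84  2.15] p [519.3 216.  274.4] o [-2.705  0.003 -1.568] F [ 1.1 -0.1 -1.4] w 0.079 35.0
turn deg [-0.   0.  -0.3] rows 1.0
shift cm in present axes [-0.04 -0.19  5.01]
   in final axes [-0.04 -0.19  5.01]
```

View pics/w2.png

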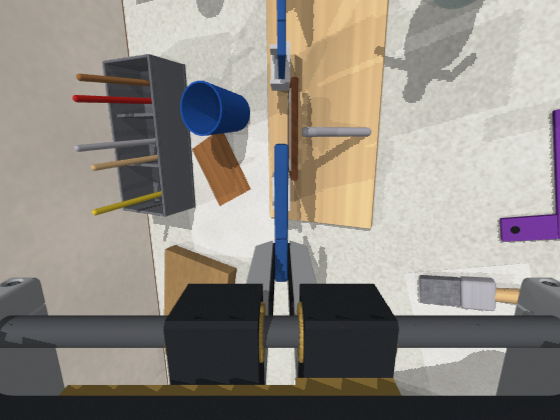

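Call:
{"api": "apply_moves", "payload": {
  "targets": [0, -0.2, 1.6, 0, 0, -0.3, 1, 0, 0, 1.7, 0, 0, 0, 1, 0, 0, 1.7, 0, 0, 0, 1, 0, 0, 0, 0, 0, 0, 1, 0, 0, 0, 0, 0, 0, 1]
}}

```text
time_s: 8.07
tool_pos: [542.2, 215.7, 229.5]
orientation: [-2.705, -0.002, -1.564]
wrist_force: [-0.3, 0.6, 0.4]
gripper_width: 0.082
finger_force: 35.0
```

```bash
python3 - <<'E'
from log import *
go(o,np.array([574.6,216.8,156.7])+n*1.5,Rt(-1))
E
```

```text
8.0667 J [-1.34 -0.    0.7   2.14  0.41  0.69  2.23] p [542.2 215.7 229.5] o [-2.705 -0.002 -1.564] F [-0.3  0.6  0.4] w 0.082 35.0
turn deg [-0.  -0.1  0.1] rows 1.0
shift cm in present axes [-0.1  -0.01  7.97]
   in final axes [-0.09 -0.01  7.97]
```

Call:
{"api": "apply_moves", "payload": {
  "targets": [-0.1, 0, 1.5, 0, 0, 0, 1, 0, 0, 1, 0, 0, 0, 1, 0, 0, 1, 0, 0, 0, 1, 0, 0, 1, 0, 0, 0, 1, 0, 0, 1, 0, 0, 0, 1]
}}

```text
time_s: 8.48
tool_pos: [565.8, 218.2, 180.6]
orientation: [-2.704, 0.001, -1.562]
wrist_force: [-0.6, -0.3, -1.2]
gripper_width: 0.083
finger_force: 35.0
```

Call:
{"api": "apply_moves", "payload": {
  "targets": [0, 0, 0.8, 0, 0, 0, 1, 0, 0, 0.6, 0, 0, 0, 1, 0, 0, 0.4, 0, 0, 0, 1, 0, 0, 0, 0, 0, 0, 1, 0, 0, 0, 0, 0, 0, 1]
}}

```text
time_s: 8.9
tool_pos: [573.4, 217.5, 163.8]
orientation: [-2.704, -0.001, -1.562]
wrist_force: [0.8, 0.6, -0.3]
gripper_width: 0.081
finger_force: 35.0
```

```bash
python3 - <<'E'
from log import *
go(o,np.array([574.6,216.8,156.7])+n*1.5,Rt(-1))
E
```

```text
8.9 J [-1.24  0.18  0.7   2.16  0.24  0.48  2.39] p [573.4 217.5 163.8] o [-2.704 -0.001 -1.562] F [ 0.8  0.6 -0.3] w 0.081 35.0
turn deg [-0.1  0.   0.1] rows 1.0
shift cm in present axes [0.07 0.04 0.7 ]
   in final axes [0.07 0.04 0.7 ]
```

Entering freely with 7 mm left; lower gently.

Call:
{"api": "apply_moves", "payload": {
  "targets": [0.05, 0, 0.2, 0, 0, 0, 1, 0, 0, 0.2, 0, 0, 0, 1, 0, 0, 0.15, 0, 0, 0, 1, 0, 0, 0, 0, 0, 0, 1, 0, 0, 0, 0, 0, 0, 1]
}}

```text
time_s: 9.32
tool_pos: [575.7, 217.0, 158.6]
orientation: [-2.704, -0.001, -1.562]
wrist_force: [-0.7, 0.3, -0.5]
gripper_width: 0.082
finger_force: 35.0
```

Call:
{"api": "apply_moves", "payload": {
  "targets": [0, 0, 0.15, 0, 0, 0, 1, 0, 0, 0, 0, 0, 0, 1, 0, 0, 0, 0, 0, 0, 1]
}}

```text
time_s: 9.57
tool_pos: [576.6, 217.5, 157.7]
orientation: [-2.704, 0.0, -1.561]
wrist_force: [-5.1, -0.5, 7.2]
gripper_width: 0.08
finger_force: 35.0
```

```bash
python3 - <<'E'
from log import *
go(o,np.array([574.6,216.8,156.7])+n*1.5,Rt(-1))
E
```

```text
9.5667 J [-1.23  0.2   0.7   2.16  0.22  0.47  2.4 ] p [576.6 217.5 157.7] o [-2.704  0.    -1.561] F [-5.1 -0.5  7.2] w 0.08 35.0
turn deg [-0.1  0.1  0.1] rows 1.0
shift cm in present axes [0.07 0.08 0.01]
   in final axes [0.07 0.08 0.01]
```

Call:
{"api": "apply_moves", "payload": {
  "targets": [0, 0.15, 0, 0, 0, 0, 1, 0, 0, 0, 0, 0, 0, 1, 0, 0, 0, 0, 0, 0, 0.85, 0, 0, 0, 0, 0, 0, 0.7, 0, 0, 0, 0, 0, 0, 0.4],
  "newtons": 20
}}

```text
time_s: 9.98
tool_pos: [574.9, 217.0, 156.6]
orientation: [-2.704, -0.001, -1.562]
wrist_force: [0.1, 0.7, -0.0]
gripper_width: 0.256
finger_force: 0.0
```

Call:
{"api": "apply_moves", "payload": {
  "targets": [0, 0, 0, 0, 0, 0, 0.3, 0, 0, 0, 0, 0, 0, 0.3, 0, 0, 0, 0, 0, 0, 0.3, 0, 0, 0, 0, 0, 0, 0.3, 0, 0, 0, 0, 0, 0, 0.3]
}}

```text
time_s: 10.4
tool_pos: [575.0, 217.1, 156.6]
orientation: [-2.704, -0.001, -1.562]
wrist_force: [-0.8, 0.2, 0.4]
gripper_width: 0.608
finger_force: 0.0
```

Call:
{"api": "apply_moves", "payload": {
  "targets": [0, 0, -2, 0, 0, 0, 0.3, 0, 0, -3, 0, 0, 0, 0.3, 0, 0, -3, 0, 0, 0, 0.3, 0, 0, -3, 0, 0, 0, 0.3, 0, 0, -2, 0, 0, 0, 0.3]
}}

```text
time_s: 10.82
tool_pos: [519.6, 216.6, 276.8]
orientation: [-2.703, 0.001, -1.562]
wrist_force: [-0.1, 0.6, 0.3]
gripper_width: 0.699
finger_force: 0.0
```

```bash
python3 - <<'E'
from log import *
f=bot.grab_frame("wrist"); b=blue(f); cv2.imwrite("pics/w3.png",f["frame"][:,:,::-1]); b[:,:250]=0; b[:,305:]=0
for c in big(b,4):
    r=cv2.boundingRect(c); 
    if r[3]<20: continue
    q=c[:,0]; vt,vb=q[:,1].min(),q[:,1].max(); sel=lambda v:np.mean(q[abs(q[:,1]-v)<=3][:,0])
    print(r, onz(f,[[sel(vt+4),vt],[sel(vb-4),vb+1]],181).round(1).tolist())
f=bot.grab_frame("top"); b=blue(f); cv2.imwrite("pics/t1.png",f["frame"][:,:,::-1])
go(o,pk(1)+s*232,Rt(-1)); go(o,pk(1)+s*232,Rt(1))
E
```

```text
10.8167 J [-1.42 -0.13  0.68  2.11  0.49  0.85  2.14] p [519.6 216.6 276.8] o [-2.703  0.001 -1.562] F [-0.1  0.6  0.3] w 0.699 0.0
(279, 141, 15, 81) [[557.7, 147.0, 181.0], [556.7, 228.9, 181.0]]
(280, 0, 8, 78) [[564.2, 27.1, 181.0], [564.4, 90.1, 181.0]]
turn deg [-0.1  0.1  0.1] rows 1.0
shift cm in present axes [16.01  0.15  2.29]
   in final axes [16.    0.12  2.32]
turn deg [  -0.2   -0.2 -179.9] rows 26.0
shift cm in present axes [16.01  0.15  2.29]
   in final axes [-16.    -0.12   2.32]
```

View pics/w3.png

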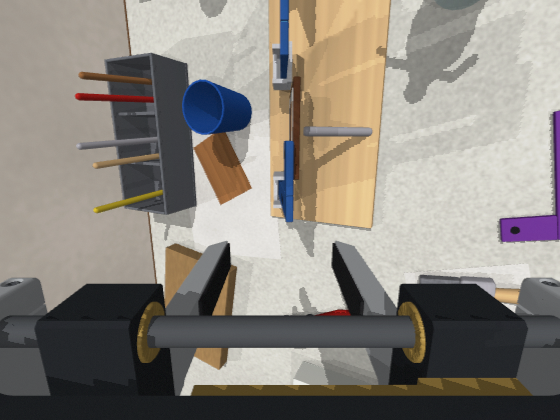

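```bash
python3 - <<'E'
from log import *
f=bot.grab_frame("top"); b=blue(f); b[:175]=0;b[215:]=0
for c in big(b,6):
    r=cv2.boundingRect(c)
    if r[2]<15: continue
    q=c[:,0]; lo=np.array([[u,q[q[:,0]==u][:,1].max()+.5] for u in np.unique(q[:,0])[3:-3]])
    P=onz(f,lo,179.3); print(r,"centre",np.median(P[:,0])+3.6,"y",P[:,1].min(),P[:,1].max())
f=bot.grab_frame("scene"); a=f["frame"][135:255,225:365,::-1]
w=bot.grab_frame("wrist")["frame"][100:240,240:340,::-1]
c=np.hstack([cv2.resize(a,(490,420),interpolation=3),cv2.resize(w,(300,420),interpolation=3)]); cv2.imwrite("pics/c1.png",c)
E
```

```text
10.9167 J [-1.42 -0.13  0.68  2.11  0.49  0.85  2.14] p [520.  218.  277.3] o [-2.702  0.004 -1.56 ] F [ 0.6  0.7 -1. ] w 0.697 0.0
(186, 190, 33, 14) centre 555.7868304254107 y 151.86958078571197 217.662294909297
(309, 194, 34, 12) centre 564.7585585304367 y -160.7127556299754 -92.64435182955705
(352, 196, 33, 10) centre 565.9885576057228 y -266.45537875716707 -201.0010338402604
(248, 192, 32, 11) centre 564.0357874920118 y -1.7864979182249918 61.42485745150348
```

View pics/c1.png

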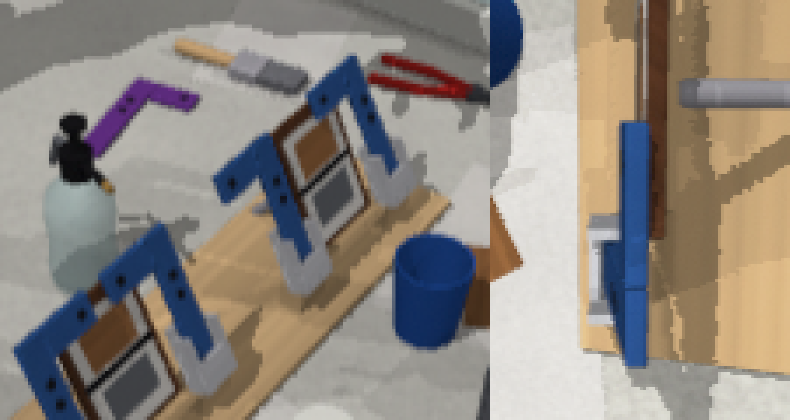

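```bash
python3 - <<'E'
from log import *
go(o,np.array([574.6,216.8,156.7]),Rt(-1))
E
```

```text
11.0667 J [-1.41 -0.12  0.68  2.11  0.49  0.84  2.14] p [519.9 216.5 273.8] o [-2.705 -0.001 -1.562] F [ 0.4  0.4 -0.5] w 0.703 0.0
turn deg [-0.   0.   0.1] rows 1.0
shift cm in present axes [ 0.01 -0.   12.93]
   in final axes [ 0.01 -0.01 12.93]
```

Call:
{"api": "apply_moves", "payload": {
  "targets": [0, 0, 2, 0, 0, 0, 0.3, 0, 0, 3, 0, 0, 0, 0.3, 0, 0, 3, 0, 0, 0, 0.3, 0, 0, 2, 0, 0, 0, 0.4, 0, 0, 0, 0, 0, 0, 0.5]
}}

```text
time_s: 11.48
tool_pos: [562.0, 214.7, 179.4]
orientation: [-2.707, -0.008, -1.563]
wrist_force: [-1.2, 0.0, -0.3]
gripper_width: 0.591
finger_force: 0.0
```

```bash
python3 - <<'E'
from log import *
go(o,np.array([574.6,216.8,156.7]),Rt(-1))
E
```

```text
11.4833 J [-1.34  0.14  0.78  2.16  0.28  0.53  2.35] p [562.  214.7 179.4] o [-2.707 -0.008 -1.563] F [-1.2  0.  -0.3] w 0.591 0.0
turn deg [ 0.1 -0.4  0.2] rows 1.0
shift cm in present axes [-0.22 -0.19  2.59]
   in final axes [-0.21 -0.19  2.59]
```

Call:
{"api": "apply_moves", "payload": {
  "targets": [0, 0, 1.2, 0, 0, 0, 0.5, 0, 0, 1, 0, 0, 0, 0.5, 0, 0, 0, 0, 0, 0, 0.5, 0, 0, 0, 0, 0, 0, 0.5]
}}

```text
time_s: 11.82
tool_pos: [571.4, 216.3, 163.8]
orientation: [-2.705, -0.002, -1.563]
wrist_force: [-1.0, 0.0, 0.3]
gripper_width: 0.499
finger_force: 0.0
```

```bash
python3 - <<'E'
from log import *
go(o,np.array([574.6,216.8,156.7]),Rt(-1))
E
```

```text
11.8167 J [-1.3   0.19  0.76  2.16  0.22  0.48  2.41] p [571.4 216.3 163.8] o [-2.705 -0.002 -1.563] F [-1.   0.   0.3] w 0.499 0.0
turn deg [-0.  -0.1  0.1] rows 1.0
shift cm in present axes [-0.05  0.01  0.78]
   in final axes [-0.05  0.01  0.78]
```

Call:
{"api": "apply_moves", "payload": {
  "targets": [0, 0, 0.3, 0, 0, 0, 0.8, 0, 0, 0, 0, 0, 0, 0.9, 0, 0, 0, 0, 0, 0, 1, 0, 0, 0, 0, 0, 0, 1, 0, 0, 0, 0, 0, 0, 1],
  "newtons": 25
}}

```text
time_s: 12.23
tool_pos: [572.8, 217.2, 161.5]
orientation: [-2.704, -0.0, -1.561]
wrist_force: [0.4, -0.2, 0.1]
gripper_width: 0.182
finger_force: 0.1
```

Call:
{"api": "apply_moves", "payload": {
  "targets": [0, 0, 0, 0, 0, 0, 1, 0, 0, 0, 0, 0, 0, 1, 0, 0, -0.4, 0, 0, 0, 1, 0, 0, -0.4, 0, 0, 0, 1, 0, 0, 0, 0, 0, 0, 1]
}}

```text
time_s: 12.65
tool_pos: [569.4, 217.1, 169.1]
orientation: [-2.704, -0.0, -1.562]
wrist_force: [0.2, 0.0, -1.5]
gripper_width: 0.083
finger_force: 25.0
```

```bash
python3 - <<'E'
from log import *
go(o,np.array([574.6,216.8,156.7]),Rt(-1))
E
```

```text
12.65 J [-1.31  0.17  0.77  2.16  0.23  0.49  2.4 ] p [569.4 217.1 169.1] o [-2.704 -0.    -1.562] F [ 0.2  0.  -1.5] w 0.083 25.0
turn deg [-0.1  0.   0.1] rows 1.0
shift cm in present axes [0.03 0.05 1.34]
   in final axes [0.03 0.05 1.34]
```

Call:
{"api": "apply_moves", "payload": {
  "targets": [0, 0.1, 0, 0, 0, 0, 1, 0, 0.1, 0, 0, 0, 0, 1, 0, 0, 0, 0, 0, 0, 1]
}}

```text
time_s: 12.9
tool_pos: [567.3, 217.0, 167.4]
orientation: [-2.705, -0.001, -1.561]
wrist_force: [-0.3, 0.2, -0.3]
gripper_width: 0.086
finger_force: 25.0
```

Call:
{"api": "apply_moves", "payload": {
  "targets": [0, 0.1, 0, 0, 0, 0, 1, 0, 0, 0, 0, 0, 0, 1]
}}

```text
time_s: 13.07
tool_pos: [566.6, 217.0, 167.0]
orientation: [-2.704, -0.001, -1.562]
wrist_force: [-0.0, -0.0, -1.8]
gripper_width: 0.083
finger_force: 25.0
```

```bash
python3 - <<'E'
from log import *
print(n@o["wrist_force"],s@o["wrist_force"]); go(o,np.array([574.6,216.8,156.7]),Rt(-1))
E
```

```text
13.0667 J [-1.32  0.17  0.77  2.17  0.24  0.49  2.39] p [566.6 217.  167. ] o [-2.704 -0.001 -1.562] F [-0.  -0.  -1.8] w 0.083 25.0
-0.7894726405058625 -1.5750646226970764
turn deg [-0.1  0.   0.1] rows 1.0
shift cm in present axes [ 0.02 -0.28  1.27]
   in final axes [ 0.02 -0.28  1.27]
```

Call:
{"api": "apply_moves", "payload": {
  "targets": [0, 0.1, 0, 0, 0, 0, 1, 0, 0, 0, 0, 0, 0, 1]
}}

```text
time_s: 13.23
tool_pos: [565.8, 217.0, 166.7]
orientation: [-2.704, -0.001, -1.562]
wrist_force: [1.2, 0.6, 0.1]
gripper_width: 0.084
finger_force: 25.0
```

Call:
{"api": "apply_moves", "payload": {
  "targets": [0, 0.1, 0, 0, 0, 0, 1, 0, 0, 0, 0, 0, 0, 1]
}}

```text
time_s: 13.4
tool_pos: [565.0, 217.0, 166.3]
orientation: [-2.704, -0.001, -1.562]
wrist_force: [1.5, -0.7, -1.3]
gripper_width: 0.08
finger_force: 25.1
```

```bash
python3 - <<'E'
from log import *
print(n@o["wrist_force"],s@o["wrist_force"],o["wrist_torque"]); go(o,np.array([574.6,216.8,156.7]),Rt(-1))
f=bot.grab_frame("wrist")["frame"][40:320,180:380,::-1]; g=bot.grab_frame("scene")["frame"][135:235,270:370,::-1]
cv2.imwrite("pics/c2.png",np.hstack([cv2.resize(f,(400,560),interpolation=3),cv2.resize(g,(400,560)[:1]*2,interpolation=3) if 0 else cv2.copyMakeBorder(cv2.resize(g,(400,400),interpolation=3),0,160,0,0,0)]))
E
```

```text
13.4 J [-1.32  0.17  0.77  2.17  0.24  0.49  2.38] p [565.  217.  166.3] o [-2.704 -0.001 -1.562] F [ 1.5 -0.7 -1.3] w 0.08 25.1
0.8218764260022954 -1.8459457662175183 [0.116 0.012 0.024]
turn deg [-0.1  0.   0.1] rows 1.0
shift cm in present axes [ 0.03 -0.46  1.28]
   in final axes [ 0.02 -0.46  1.28]
```

View pics/c2.png

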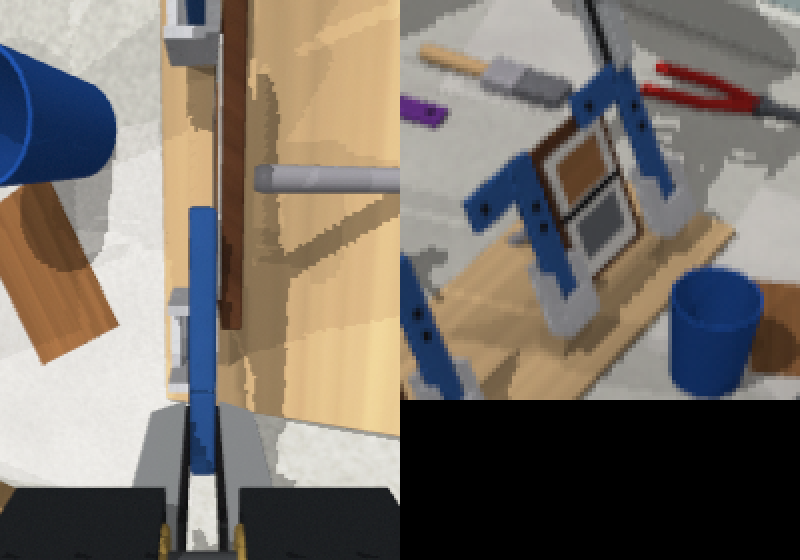

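```bash
python3 - <<'E'
from h import *
for nm in("w2","w0"):
    im=cv2.imread(f"pics/{nm}.png"); h=cv2.cvtColor(im,cv2.COLOR_BGR2HSV)
    for r in range(140,285,8 if nm=="w2" else 6):
        x=np.where((h[r,260:305,0]>100)&(h[r,260:305,0]<125)&(h[r,260:305,1]>120))[0]
        if len(x): print(nm,r,x.min()+260,x.max()+260,h[r,x+260,2].tolist())
E
```

```text
w2 148 275 287 [146, 146, 146, 149, 150, 150, 150, 150, 149, 152, 151, 138, 120]
w2 156 275 287 [144, 150, 148, 149, 149, 148, 149, 148, 147, 147, 148, 135, 117]
w2 164 275 287 [141, 148, 149, 147, 148, 148, 149, 146, 147, 147, 148, 134, 118]
w2 172 275 287 [138, 144, 145, 144, 146, 146, 145, 145, 145, 147, 147, 132, 115]
w2 180 275 287 [139, 145, 147, 145, 146, 146, 146, 145, 143, 143, 144, 131, 113]
w2 188 275 287 [146, 146, 147, 146, 145, 145, 146, 145, 144, 143, 144, 129, 110]
w2 196 275 287 [144, 146, 148, 146, 146, 146, 145, 144, 144, 143, 143, 128, 110]
w2 204 275 287 [137, 145, 145, 145, 145, 145, 143, 142, 143, 141, 141, 127, 107]
w2 212 275 287 [135, 144, 147, 147, 147, 147, 146, 146, 145, 144, 143, 129, 105]
w2 220 275 287 [141, 145, 145, 141, 143, 144, 142, 143, 142, 141, 140, 125, 104]
w2 228 276 287 [143, 144, 145, 145, 145, 144, 143, 142, 143, 140, 127, 112]
w2 236 275 286 [147, 144, 145, 145, 144, 144, 144, 143, 143, 143, 139, 126]
w2 244 274 287 [47, 115, 134, 138, 138, 139, 138, 139, 139, 137, 138, 135, 122, 87]
w2 252 275 287 [116, 132, 135, 137, 136, 137, 135, 136
[... 232 characters left out ...]
3, 123, 118, 64]
w0 140 277 283 [123, 149, 154, 154, 156, 156, 153]
w0 146 278 283 [143, 149, 148, 150, 151, 146]
w0 152 277 283 [116, 140, 145, 147, 147, 148, 147]
w0 158 277 283 [118, 140, 145, 147, 148, 148, 143]
w0 164 277 283 [121, 141, 146, 147, 149, 150, 151]
w0 170 277 283 [126, 142, 145, 145, 146, 148, 146]
w0 176 277 283 [128, 144, 147, 148, 149, 150, 146]
w0 182 277 283 [130, 143, 143, 146, 147, 147, 142]
w0 188 277 283 [134, 145, 146, 148, 150, 146, 136]
w0 194 277 283 [134, 142, 143, 143, 144, 141, 126]
w0 200 277 283 [137, 141, 141, 142, 140, 140, 118]
w0 206 277 282 [132, 139, 139, 142, 142, 143]
w0 212 277 282 [135, 139, 139, 142, 144, 141]
w0 284 277 281 [73, 71, 69, 69, 85]
```

```bash
python3 - <<'E'
from log import *
f=bot.grab_frame("wrist"); H=hsv(f)
P=pk(1); t=np.cross(s,n)*-1
t=Rs.apply([0,1,0])
for L,dy in((50,-18),(50,18),(60,18),(22,0)):
    q=[P+s*L+t*dy+n*k for k in(-7,-4,9,12)]; print(L,dy,proj(f,q).round(1).tolist())
print("plate",proj(f,[P+s*150+n*k for k in(-4,4)]).round(1))
for r in (48,52,56,60,64,68,72,76,80):
    print(r,[(int(c),*map(int,H[r,c])) for c in range(258,304,2)] if r in(56,64,72) else "")
E
```

```text
13.5 J [-1.32  0.17  0.77  2.17  0.24  0.49  2.38] p [565.  217.  166.4] o [-2.704 -0.001 -1.562] F [ 1.7  0.3 -1.8] w 0.081 25.1
50 -18 [[286.0, 6.3], [282.4, 6.3], [266.6, 6.3], [263.0, 6.3]]
50 18 [[285.8, 54.5], [282.3, 54.5], [267.1, 54.5], [263.6, 54.5]]
60 18 [[286.0, 51.3], [282.3, 51.3], [266.5, 51.3], [262.9, 51.2]]
22 0 [[285.5, 41.2], [282.2, 41.2], [268.3, 41.2], [265.1, 41.2]]
plate [[283.  -36.2]
 [267.5 -36.2]]
48 
52 
56 [(258, 27, 12, 197), (260, 17, 65, 176), (262, 8, 5, 205), (264, 114, 6, 208), (266, 120, 5, 205), (268, 120, 6, 210), (270, 114, 6, 208), (272, 125, 7, 216), (274, 120, 4, 213), (276, 110, 5, 164), (278, 113, 7, 146), (280, 113, 7, 145), (282, 120, 6, 133), (284, 105, 10, 107), (286, 105, 5, 107), (288, 100, 7, 106), (290, 9, 31, 81), (292, 10, 155, 82), (294, 11, 156, 88), (296, 11, 163, 89), (298, 11, 156, 88), (300, 11, 155, 84), (302, 11, 152, 77)]
60 
64 [(258, 30, 12, 193), (260, 17, 51, 179), (262, 17, 100, 201), (264, 110, 8, 90), (266, 100, 9, 88), (268, 120, 5, 94), (270, 120, 5, 96), (272, 120, 8, 97), (274, 150, 3, 96), (276, 120, 8, 99), (278, 128, 10, 100), (280, 130, 8, 99), (282, 120, 8, 99), (284, 110, 8, 99), (286, 110, 7, 104), (288, 120, 8, 98), (290, 15, 10, 207), (292, 10, 146, 77), (294, 12, 154, 81), (296, 11, 155, 84), (298, 11, 152, 84), (300, 11, 155, 84), (302, 10, 160, 75)]
68 
72 [(258, 27, 13, 194), (260, 18, 49, 172), (262, 17, 100, 202), (264, 17, 99, 203), (266, 12, 13, 95), (268, 12, 13, 101), (270, 12, 13, 102), (272, 10, 15, 102), (274, 120, 3, 96), (276, 13, 19, 95), (278, 17, 46, 99), (280, 17, 53, 97), (282, 16, 34, 98), (284, 16, 43, 102), (286, 17, 49, 99), (288, 15, 11, 95), (290, 17, 9, 205), (292, 10, 148, 76), (294, 10, 158, 84), (296, 11, 150, 85), (298, 11, 153, 85), (300, 10, 151, 83), (302, 10, 156, 75)]
76 
80
```

```bash
python3 - <<'E'
from log import *
f=bot.grab_frame("wrist"); h=hsv(f); cv2.imwrite("pics/w5.png",f["frame"][:,:,::-1])
for r in range(130,285,10):
    x=np.where((h[r,250:310,0]>100)&(h[r,250:310,0]<125)&(h[r,250:310,1]>100))[0]+250
    if len(x): print(r,x.min(),x.max(),h[r,x,2].tolist())
print(proj(f,o["tool_pos"]))
Rc=Ro.from_euler("xyz",o["orientation"]); T=lambda y,z,x:o["tool_pos"]+Rc.apply([x,y,z])
# grip L=130 : top edge at z=-20 ; foot z=+130; toe along +x? (-y world)
for x in(0,69): print(x,proj(f,[T(-4,-20,x),T(4,-20,x),T(-4,10,x),T(4,10,x),T(-4,130,x),T(4,130,x)]).round(1).tolist())
g=bot.grab_frame("top"); b=blue(g); b[:175]=0;b[215:]=0
for c in big(b,6):
    r=cv2.boundingRect(c); print(r)
print("top proj of toe end, top back/front corners, foot",proj(g,[T(4,-20,69),T(-4,-20,69),T(4,-20,-14)]))
E
```

```text
13.55 J [-1.32  0.17  0.77  2.17  0.24  0.49  2.38] p [565.  217.  166.4] o [-2.704 -0.001 -1.562] F [ 1.6 -0.8 -2.1] w 0.079 25.1
150 275 287 [145, 156, 157, 157, 155, 155, 154, 154, 155, 155, 154, 145, 129]
160 275 287 [137, 154, 155, 156, 155, 154, 155, 152, 153, 152, 151, 144, 128]
170 275 287 [134, 149, 151, 152, 151, 151, 150, 150, 147, 149, 150, 140, 126]
180 275 287 [142, 151, 152, 152, 150, 151, 151, 150, 149, 149, 150, 139, 121]
190 275 287 [142, 150, 151, 151, 152, 150, 151, 150, 149, 148, 150, 136, 121]
200 274 287 [103, 142, 149, 151, 151, 151, 151, 148, 149, 145, 145, 145, 132, 117]
210 274 287 [104, 141, 150, 154, 152, 153, 152, 151, 151, 150, 149, 148, 134, 116]
220 274 287 [105, 141, 150, 151, 150, 150, 149, 150, 147, 146, 145, 145, 131, 112]
230 275 287 [136, 150, 150, 151, 150, 150, 149, 149, 149, 148, 147, 133, 110]
240 275 287 [116, 137, 144, 145, 144, 144, 144, 143, 144, 144, 143, 130, 105]
250 275 287 [111, 130, 137, 142, 142, 142, 141, 142, 140, 140, 141, 127, 73]
260 275 287 [73, 88, 91, 91, 92, 130, 141, 139, 140, 139, 138, 123, 63]
270 275 287 [79, 96, 103, 105, 104, 105, 105, 106, 95, 93, 124, 120, 63]
[[282.557 246.756]]
0 [[276.4, 258.1], [289.1, 258.1], [277.0, 241.8], [288.0, 241.8], [278.4, 205.1], [285.5, 205.1]]
69 [[275.8, 146.2], [289.8, 146.1], [276.5, 144.8], [288.5, 144.7], [278.2, 141.7], [285.7, 141.7]]
(352, 196, 33, 11)
(309, 194, 34, 12)
(248, 192, 32, 11)
(193, 190, 25, 14)
top proj of toe end, top back/front corners, foot [[216.395 202.571]
 [216.386 199.436]
 [183.475 201.577]]
```

Call:
{"api": "apply_moves", "payload": {
  "targets": [0, 0.1, 0, 0, 0, 0, 1, 0, 0, 0, 0, 0, 0, 1]
}}

```text
time_s: 13.82
tool_pos: [564.0, 217.0, 165.9]
orientation: [-2.704, -0.001, -1.562]
wrist_force: [2.2, 0.4, -0.3]
gripper_width: 0.079
finger_force: 25.3
```

Call:
{"api": "apply_moves", "payload": {
  "targets": [0, 0.1, 0, 0, 0, 0, 1, 0, 0, 0, 0, 0, 0, 1]
}}

```text
time_s: 13.98
tool_pos: [563.1, 217.0, 165.5]
orientation: [-2.704, -0.001, -1.562]
wrist_force: [2.0, 1.1, 0.6]
gripper_width: 0.082
finger_force: 25.4
```

Call:
{"api": "apply_moves", "payload": {
  "targets": [0, 0, 0.2, 0, 0, 0, 1, 0, 0, 0.2, 0, 0, 0, 1, 0, 0, 0.2, 0, 0, 0, 1, 0, 0, 0, 0, 0, 0, 1]
}}

```text
time_s: 14.32
tool_pos: [565.8, 216.9, 159.7]
orientation: [-2.704, -0.001, -1.562]
wrist_force: [2.9, -1.0, -0.9]
gripper_width: 0.082
finger_force: 25.5
```

```bash
python3 - <<'E'
from log import *
print(n@o["wrist_force"],s@o["wrist_force"],o["wrist_torque"]); go(o,np.array([574.6,216.8,156.7]),Rt(-1))
E
```

```text
14.3167 J [-1.31  0.18  0.77  2.18  0.23  0.47  2.39] p [565.8 216.9 159.7] o [-2.704 -0.001 -1.562] F [ 2.9 -1.  -0.9] w 0.082 25.5
2.222376352464368 -2.023463844244254 [ 0.141 -0.424  0.021]
turn deg [-0.1  0.   0.1] rows 1.0
shift cm in present axes [ 0.02 -0.67  0.64]
   in final axes [ 0.02 -0.67  0.64]
```

Call:
{"api": "apply_moves", "payload": {
  "targets": [0, -0.2, -0.2, -1, 0, 0, 1, 0, -0.2, -0.2, -1, 0, 0, 1, 0, -0.2, 0, -1, 0, 0, 1, 0, 0, 0, 0, 0, 0, 1, 0, 0, 0, 0, 0, 0, 1]
}}

```text
time_s: 14.73
tool_pos: [569.5, 216.5, 165.8]
orientation: [-2.757, -0.001, -1.563]
wrist_force: [0.4, 0.4, 0.6]
gripper_width: 0.079
finger_force: 25.1
```

```bash
python3 - <<'E'
from log import *
print(n@o["wrist_force"],s@o["wrist_force"],o["wrist_torque"]); go(o,np.array([574.6,216.8,156.7]),Rt(-1))
f=bot.grab_frame("wrist"); h=hsv(f)
for r in range(150,260,10):
    x=np.where((h[r,250:310,0]>100)&(h[r,250:310,0]<125)&(h[r,250:310,1]>100))[0]+250
    if len(x): print(r,x.min(),x.max(),h[r,x[[0,1,-2,-1]],2].tolist())
E
```

```text
14.7333 J [-1.24  0.19  0.72  2.12  0.13  0.54  2.5 ] p [569.5 216.5 165.8] o [-2.757 -0.001 -1.563] F [0.4 0.4 0.6] w 0.079 25.1
0.5741798925310255 0.3778465587373018 [0.122 0.149 0.05 ]
turn deg [ 2.9 -0.   0.1] rows 1.0
shift cm in present axes [-0.02 -0.13  1.04]
   in final axes [-0.02 -0.08  1.04]
150 275 287 [143, 153, 145, 131]
160 275 287 [140, 153, 143, 126]
170 275 287 [136, 148, 141, 124]
180 275 287 [138, 149, 137, 121]
190 275 287 [139, 150, 137, 121]
200 273 287 [86, 91, 133, 116]
210 273 287 [102, 96, 136, 115]
220 273 287 [99, 92, 132, 111]
230 274 287 [85, 137, 134, 111]
240 275 287 [117, 134, 130, 114]
250 275 287 [109, 130, 128, 74]
```

Call:
{"api": "apply_moves", "payload": {
  "targets": [0, 0.1, 0, 0, 0, 0, 1, 0, 0, 0.25, 0, 0, 0, 1, 0, 0, 0.15, 0, 0, 0, 1, 0, 0, 0, 0, 0, 0, 1]
}}

```text
time_s: 15.12
tool_pos: [569.8, 217.1, 161.6]
orientation: [-2.757, -0.001, -1.561]
wrist_force: [1.5, 0.4, -0.7]
gripper_width: 0.08
finger_force: 25.2
```

```bash
python3 - <<'E'
from log import *
print(n@o["wrist_force"],s@o["wrist_force"],o["wrist_torque"]); go(o,np.array([574.6,216.8,156.7]),Rt(-1))
E
```

```text
15.1167 J [-1.23  0.2   0.72  2.13  0.12  0.53  2.51] p [569.8 217.1 161.6] o [-2.757 -0.001 -1.561] F [ 1.5  0.4 -0.7] w 0.08 25.2
1.054289014247522 -1.240951134277186 [0.084 0.001 0.024]
turn deg [3.  0.  0.2] rows 1.0
shift cm in present axes [ 0.03 -0.26  0.63]
   in final axes [ 0.03 -0.23  0.64]
```

Call:
{"api": "apply_moves", "payload": {
  "targets": [0, 0, 0.1, -0.5, 0, 0, 1, 0, -0.05, 0.1, -0.5, 0, 0, 1, 0, 0, 0, 0, 0, 0, 1, 0, 0, 0, 0, 0, 0, 1]
}}

```text
time_s: 15.45
tool_pos: [571.9, 217.3, 160.8]
orientation: [-2.774, -0.0, -1.562]
wrist_force: [-2.6, 0.5, 8.2]
gripper_width: 0.078
finger_force: 25.3
```

```bash
python3 - <<'E'
from log import *
print(n@o["wrist_force"],s@o["wrist_force"],o["wrist_torque"]); go(o,np.array([574.6,216.8,156.7]),Rt(-1))
E
```

```text
15.45 J [-1.2   0.21  0.7   2.11  0.09  0.55  2.55] p [571.9 217.3 160.8] o [-2.774 -0.    -1.562] F [-2.6  0.5  8.2] w 0.078 25.3
1.1329123486982262 8.50075683869075 [0.089 0.216 0.015]
turn deg [3.9 0.  0.1] rows 1.0
shift cm in present axes [ 0.06 -0.11  0.48]
   in final axes [ 0.06 -0.07  0.49]
```

Call:
{"api": "apply_moves", "payload": {
  "targets": [0, 0, 0, 0, 0, 0, 0.9, 0, 0, 0, 0, 0, 0, 0.8, 0, 0, 0, 0, 0, 0, 0.6, 0, 0, 0, 0, 0, 0, 0.4, 0, 0, 0, 0, 0, 0, 0.3]
}}

```text
time_s: 15.87
tool_pos: [571.2, 217.0, 160.2]
orientation: [-2.774, -0.001, -1.562]
wrist_force: [1.0, 0.7, -0.1]
gripper_width: 0.348
finger_force: 0.0
```

Call:
{"api": "apply_moves", "payload": {
  "targets": [0, 0, 0, 0, 0, 0, 0.3, 0, 0, 0, 0, 0, 0, 0.3, 0, 0, -1.5, 1, 0, 0, 0.3, 0, 0, -3, 1, 0, 0, 0.3, 0, 0, -3, 1.9, 0, 0, 0.3]
}}

```text
time_s: 16.28
tool_pos: [543.3, 215.7, 230.0]
orientation: [-2.705, -0.003, -1.564]
wrist_force: [-1.5, 0.7, 1.0]
gripper_width: 0.686
finger_force: 0.0
```

Call:
{"api": "apply_moves", "payload": {
  "targets": [0, 0, -3, 0, 0, 0, 0.3, 0, 0, -2.5, 0, 0, 0, 0.3, 0, 0, 0, 0, 0, 0, 0.3, 0, 0, 0, 0, 0, 0, 0.3]
}}

```text
time_s: 16.62
tool_pos: [519.6, 217.6, 280.6]
orientation: [-2.705, 0.003, -1.56]
wrist_force: [0.2, -0.6, -0.5]
gripper_width: 0.702
finger_force: 0.0
```

```bash
cat > chk.py <<'E'
from log import *
f=bot.grab_frame("wrist"); b=blue(f); b[:,:250]=0; b[:,305:]=0
for c in big(b,4):
    r=cv2.boundingRect(c)
    if r[3]<20: continue
    q=c[:,0]; vt,vb=q[:,1].min(),q[:,1].max(); sel=lambda v:np.mean(q[abs(q[:,1]-v)<=3][:,0])
    print(r, onz(f,[[sel(vt+4),vt],[sel(vb-4),vb+1]],181).round(1).tolist())
f=bot.grab_frame("top"); b=blue(f); b[:175]=0;b[215:]=0
for c in big(b,6):
    r=cv2.boundingRect(c)
    if r[2]<15: continue
    q=c[:,0]; lo=np.array([[u,q[q[:,0]==u][:,1].max()+.5] for u in np.unique(q[:,0])[3:-3]])
    P=onz(f,lo,179.3); print(r,"centre",np.median(P[:,0])+3.6,"y",P[:,1].min(),P[:,1].max())
E
python3 chk.py
```

```text
16.6167 J [-1.45 -0.14  0.71  2.11  0.5   0.86  2.14] p [519.6 217.6 280.6] o [-2.705  0.003 -1.56 ] F [ 0.2 -0.6 -0.5] w 0.702 0.0
(282, 0, 8, 77) [[563.9, 27.1, 181.0], [564.9, 89.8, 181.0]]
(282, 140, 8, 80) [[562.4, 147.3, 181.0], [562.1, 229.6, 181.0]]
(186, 190, 33, 12) centre 560.7973501533285 y 152.28979823327901 218.16768434365474
(352, 196, 33, 10) centre 565.9885576057228 y -266.45537875716707 -201.0010338402604
(309, 194, 34, 12) centre 564.8608968723474 y -160.7127556299754 -92.64435182955705
(248, 192, 32, 11) centre 564.0357874920118 y -1.7864979182249918 61.42485745150348
```

Call:
{"api": "apply_moves", "payload": {
  "targets": [3, 0, 0, 0, 0, 0, 0.3, 3, 0, 0, 0, 0, 0, 0.3, 3, 0, 0, 0, 0, 0, 0.3, 3, 0, 0, 0, 0, 0, 0.3, 2, 0, 0, 0, 0, 0, 0.3]
}}

```text
time_s: 17.13
tool_pos: [520.6, 73.4, 278.2]
orientation: [-2.708, -0.002, -1.564]
wrist_force: [1.2, 0.8, 0.3]
gripper_width: 0.7
finger_force: 0.0
```

Call:
{"api": "apply_moves", "payload": {
  "targets": [2, 0, 0, 0, 0, 0, 0.3, 0, 0, 0, 0, 0, 0, 0.3, 0, 0, 0, 0, 0, 0, 0.3]
}}

```text
time_s: 17.38
tool_pos: [521.0, 55.5, 278.9]
orientation: [-2.707, -0.001, -1.564]
wrist_force: [-0.1, 0.3, 1.1]
gripper_width: 0.697
finger_force: 0.0
```

```bash
python3 - <<'E'
from chk import *
go(o,pk(1)+s*122,Rt(-1)); print(pk(1)+s*150)
E
```

```text
17.3833 J [-1.32 -0.37  0.79  2.2   0.62  0.9   2.31] p [521.   55.5 278.9] o [-2.707 -0.001 -1.564] F [-0.1  0.3  1.1] w 0.697 0.0
(280, 0, 9, 80) [[565.4, -135.2, 181.0], [566.1, -70.0, 181.0]]
(281, 144, 7, 79) [[564.7, -11.5, 181.0], [564.0, 69.9, 181.0]]
(281, 278, 7, 37) [[563.0, 133.5, 181.0], [562.4, 180.1, 181.0]]
(250, 196, 3, 20) [[604.1, 44.4, 181.0], [604.6, 67.1, 181.0]]
(186, 190, 33, 12) centre 560.8999541872543 y 152.28979823327901 218.42086849829658
(351, 196, 34, 10) centre 565.9374215508691 y -266.45537875716707 -198.48355322041292
(309, 194, 34, 12) centre 565.3725883190639 y -160.7127556299754 -92.64435182955705
(261, 199, 19, 4) centre 563.7796104161301 y -1.7864979182249918 28.48210649124399
turn deg [ 0.1 -0.1  0. ] rows 1.0
shift cm in present axes [-0.12  0.21 13.5 ]
   in final axes [-0.1   0.24 13.5 ]
[564.05   56.869 180.945]
```

Call:
{"api": "apply_moves", "payload": {
  "targets": [-0.1, 0.2, 2.2, 0, 0, 0, 0.3, 0, 0, 2.2, 0, 0, 0, 0.3, 0, 0, 2.2, 0, 0, 0, 0.3, 0, 0, 2, 0, 0, 0, 0.4, 0, 0, 0, 0, 0, 0, 0.4]
}}

```text
time_s: 17.9
tool_pos: [555.4, 56.9, 198.7]
orientation: [-2.707, -0.006, -1.563]
wrist_force: [-1.3, 0.8, 0.3]
gripper_width: 0.613
finger_force: 0.0
```

```bash
python3 - <<'E'
from log import *
go(o,pk(1)+s*122,Rt(-1))
E
```

```text
17.9 J [-1.5  -0.16  1.14  2.26  0.53  0.6   2.43] p [555.4  56.9 198.7] o [-2.707 -0.006 -1.563] F [-1.3  0.8  0.3] w 0.613 0.0
turn deg [ 0.1 -0.3  0.2] rows 1.0
shift cm in present axes [-0.02 -0.05  4.78]
   in final axes [ 0.01 -0.04  4.78]
```

Call:
{"api": "apply_moves", "payload": {
  "targets": [0, 0, 1.3, 0, 0, 0, 0.4, 0, 0, 1.3, 0, 0, 0, 0.4, 0, 0, 1.3, 0, 0, 0, 0.5, 0, 0, 0, 0, 0, 0, 0.6, 0, 0, 0, 0, 0, 0, 0.6]
}}

```text
time_s: 18.32
tool_pos: [564.2, 59.4, 181.4]
orientation: [-2.706, -0.002, -1.559]
wrist_force: [-0.8, 0.3, 0.8]
gripper_width: 0.427
finger_force: 0.0
```

```bash
python3 - <<'E'
from log import *
go(o,pk(1)+s*122,Rt(-1))
E
```

```text
18.3167 J [-1.48 -0.02  1.21  2.26  0.28  0.48  2.67] p [564.2  59.4 181.4] o [-2.706 -0.002 -1.559] F [-0.8  0.3  0.8] w 0.427 0.0
turn deg [0.  0.  0.3] rows 1.0
shift cm in present axes [0.26 0.03 2.84]
   in final axes [0.26 0.03 2.84]
```

```bash
cat > kin2.py <<'E'
from kin import *
import json
D=[json.loads(l) for l in open("d.txt")]
def fk2(q,L):
    rz=lambda a:Ro.from_euler("z",-a); ry=lambda a:Ro.from_euler("y",a)
    L=np.r_[L,[0]*0]
    R=rz(q[0]); p=np.array([0,0,L[0]])+R.apply([L[1],L[2],0]); R=R*ry(q[1])*rz(q[2]); p=p+R.apply([L[3],L[4],L[5]]); R=R*ry(q[3])
    R=R*rz(q[4]); p=p+R.apply([L[6],L[7],L[8]]); R=R*ry(q[5]); p=p+R.apply([L[9],L[10],0]); R=R*rz(q[6]); p=p+R.apply([0,0,L[11]]); return p,R*Ro.from_euler("z",np.pi/2)
fit=least_squares(lambda x:np.concatenate([fk2(q,x)[0]-p for q,p,e in D]+[x[[1,2,3,4,6,7,9,10]]*.003]),[300,0,0,0,0,400,0,0,400,0,0,200],x_scale=100)
L=fit.x
def ik(p,R,q0,w=0.02,pref=None):
    c=rng.mean(1); pref=q0 if pref is None else pref
    f=lambda q:np.r_[(fk2(q,L)[0]-p)/100,(R.inv()*fk2(q,L)[1]).as_rotvec()*3,w*(q-pref)/np.ptp(rng,axis=1)]
    r=least_squares(f,np.clip(q0,rng[:,0]+.05,rng[:,1]-.05),bounds=(rng[:,0]+.03,rng[:,1]-.03)); return r.x,np.abs(r.fun[:6]).max()
E
python3 - <<'E'
from kin2 import *
r=fit.fun[:3*len(D)]; print(len(D),L.round(1),np.abs(r).max(),np.sqrt((r**2).mean()))
rs=np.random.default_rng(0)
for name,i,g,l in(("p1+lo",1,1,122),("p1-lo",1,-1,122),("p1-hi",1,-1,240),("p1+hi",1,1,240)):
  for al in(-20,-10,0,10,20):
    R=Rt(g)*Ro.from_euler("y",al,degrees=True); sols=[]
    for k in range(25):
        q,e=ik(pk(1)+s*l,R,rs.uniform(rng[:,0],rng[:,1]),.01,rng.mean(1))
        if e<.01: sols.append((np.min((np.minimum(q-rng[:,0],rng[:,1]-q))),q))
    sols.sort(key=lambda z:-z[0]); print(name,al,len(sols),*[(round(m,2),q.round(2).tolist()) for m,q in sols[:2]])
E
```

```text
33 [283.7  -0.  -28.1  -0.  -35.8 554.6   0.   -0.2 493.5  -0.   -0.2 379.9] 0.0003344159829907767 9.717673540601705e-05
p1+lo -20 18 (np.float64(0.31), [-0.39, 0.21, -0.18, 2.15, 0.83, 0.8, -1.23]) (np.float64(0.31), [-0.39, 0.21, -0.18, 2.15, 0.83, 0.8, -1.23])
p1+lo -10 13 (np.float64(0.27), [-0.26, 0.14, -0.18, 2.19, 0.68, 0.6, -1.0]) (np.float64(0.27), [-0.26, 0.14, -0.18, 2.19, 0.68, 0.6, -1.0])
p1+lo 0 18 (np.float64(0.24), [-0.13, 0.1, -0.17, 2.22, 0.34, 0.42, -0.56]) (np.float64(0.24), [-0.13, 0.1, -0.17, 2.22, 0.34, 0.42, -0.56])
p1+lo 10 20 (np.float64(0.21), [0.03, 0.11, -0.17, 2.22, -0.28, 0.37, 0.15]) (np.float64(0.21), [0.03, 0.11, -0.17, 2.22, -0.28, 0.37, 0.15])
p1+lo 20 7 (np.float64(0.21), [0.12, 0.15, -0.11, 2.21, -0.81, 0.49, 0.77]) (np.float64(0.21), [0.12, 0.15, -0.11, 2.21, -0.81, 0.49, 0.77])
p1-lo -20 11 (np.float64(0.16), [-0.04, 0.15, 0.07, 2.22, -0.86, 0.5, -2.32]) (np.float64(0.16), [-0.04, 0.15, 0.07, 2.22, -0.86, 0.5, -2.32])
p1-lo -10 17 (np.float64(0.03), [0.96, 0.28, -1.2, 2.18, 0.4, 0.42, 2.69]) (np.float64(0.03), [0.96, 0.28, -1.2, 2.18, 0.4, 0.42
[... 1151 characters left out ...]
np.float64(0.34), [-0.49, -0.01, -0.13, 2.12, 0.65, 0.99, -1.04]) (np.float64(0.34), [-0.49, -0.01, -0.13, 2.12, 0.65, 0.99, -1.04])
p1+hi -10 17 (np.float64(0.3), [-0.4, -0.09, -0.08, 2.16, 0.48, 0.82, -0.8]) (np.float64(0.3), [-0.4, -0.09, -0.08, 2.16, 0.48, 0.82, -0.8])
p1+hi 0 18 (np.float64(0.28), [-0.31, -0.13, -0.02, 2.18, 0.21, 0.69, -0.45]) (np.float64(0.28), [-0.31, -0.13, -0.02, 2.18, 0.21, 0.69, -0.45])
p1+hi 10 11 (np.float64(0.27), [-0.17, -0.13, 0.02, 2.19, -0.19, 0.64, 0.02]) (np.float64(0.27), [-0.17, -0.13, 0.02, 2.19, -0.19, 0.64, 0.02])
p1+hi 20 16 (np.float64(0.27), [0.01, -0.09, 0.02, 2.19, -0.58, 0.7, 0.5]) (np.float64(0.27), [0.01, -0.09, 0.02, 2.19, -0.58, 0.7, 0.5])
```

Call:
{"api": "apply_moves", "payload": {
  "targets": [0, 0, -2, 0, 0, 0, 0.5, 0, 0, -2, 0, 3, 0, 0.5, 0, 0, 0, 0, 4, 0, 0.5, 0, 0, 0, 0, 5, 0, 0.5, 0, 0, 0, 0, 0, 0, 0.5]
}}

```text
time_s: 18.73
tool_pos: [550.1, 64.5, 207.4]
orientation: [-2.704, -0.183, -1.636]
wrist_force: [-1.1, 0.8, -0.4]
gripper_width: 0.498
finger_force: 0.0
```

```bash
python3 - <<'E'
from log import *
R=Rt(-1)*Ro.from_euler("y",12,degrees=True)
go(o,pk(1)+s*127,R)
E
```

```text
18.7333 J [-1.41 -0.02  0.93  2.22  0.6   0.73  2.23] p [550.1  64.5 207.4] o [-2.704 -0.183 -1.636] F [-1.1  0.8 -0.4] w 0.498 0.0
turn deg [0.2 0.8 0.7] rows 1.0
shift cm in present axes [-0.27 -0.17  5.33]
   in final axes [-0.34 -0.15  5.33]
```

Call:
{"api": "apply_moves", "payload": {
  "targets": [-0.3, -0.15, 1.3, 0, 0.8, 0.7, 0.5, 0, 0, 1.4, 0, 0, 0, 0.5, 0, 0, 1.3, 0, 0, 0, 0.5, 0, 0, 1.2, 0, 0, 0, 0.6, 0, 0, 0, 0, 0, 0, 0.6]
}}

```text
time_s: 19.15
tool_pos: [572.0, 53.2, 159.0]
orientation: [-2.705, -0.187, -1.655]
wrist_force: [-0.7, -0.3, 0.3]
gripper_width: 0.408
finger_force: 0.0
```

Call:
{"api": "apply_moves", "payload": {
  "targets": [0, 0, 0, 0, 0, 0, 0.6, 0, 0, 0, 0, 0, 0, 0.6]
}}

```text
time_s: 19.32
tool_pos: [572.2, 53.7, 160.6]
orientation: [-2.704, -0.185, -1.656]
wrist_force: [-0.4, 0.7, 0.6]
gripper_width: 0.4
finger_force: 0.0
```

```bash
python3 - <<'E'
from log import *
R=Rt(-1)*Ro.from_euler("y",12,degrees=True)
go(o,pk(1)+s*125,R)
E
```

```text
19.3167 J [-1.3   0.17  0.95  2.23  0.42  0.52  2.39] p [572.2  53.7 160.6] o [-2.704 -0.185 -1.656] F [-0.4  0.7  0.6] w 0.4 0.0
turn deg [ 0.4  0.2 -0.2] rows 1.0
shift cm in present axes [-0.38 -0.12  0.24]
   in final axes [-0.38 -0.12  0.24]
```

Call:
{"api": "apply_moves", "payload": {
  "targets": [-0.35, -0.1, 0.1, 0.3, 0, -0.2, 0.6, 0, 0, 0, 0, 0, 0, 0.7, 0, 0, 0, 0, 0, 0, 0.75],
  "newtons": 30
}}

```text
time_s: 19.57
tool_pos: [573.9, 57.4, 159.0]
orientation: [-2.699, -0.186, -1.652]
wrist_force: [-0.3, 0.4, -0.6]
gripper_width: 0.296
finger_force: 0.0
```

```bash
python3 - <<'E'
from log import *
R=Rt(-1)*Ro.from_euler("y",12,degrees=True)
go(o,pk(1)+s*125,R)
E
```

```text
19.5667 J [-1.3   0.18  0.95  2.23  0.42  0.52  2.38] p [573.9  57.4 159. ] o [-2.699 -0.186 -1.652] F [-0.3  0.4 -0.6] w 0.296 0.0
turn deg [ 0.1  0.2 -0. ] rows 1.0
shift cm in present axes [ 0.02 -0.03  0.11]
   in final axes [ 0.02 -0.03  0.11]
```

Call:
{"api": "apply_moves", "payload": {
  "targets": [0, 0, 0, 0, 0, 0, 0.85, 0, 0, 0, 0, 0, 0, 1, 0, 0, 0, 0, 0, 0, 1, 0, 0, 0, 0, 0, 0, 1, 0, 0, 0, 0, 0, 0, 1]
}}

```text
time_s: 19.98
tool_pos: [573.9, 56.6, 158.7]
orientation: [-2.7, -0.187, -1.653]
wrist_force: [-2.2, -0.5, 3.7]
gripper_width: 0.082
finger_force: 30.0
```

```bash
python3 - <<'E'
from log import *
print(n@o["wrist_force"],s@o["wrist_force"])
R=Rt(-1)*Ro.from_euler("y",12,degrees=True)
go(o,pk(1)+s*125,R)
Rc=Ro.from_euler("xyz",o["orientation"]); print("s in tool",Rc.inv().apply(s))
E
```

```text
19.9833 J [-1.3   0.18  0.95  2.23  0.42  0.51  2.38] p [573.9  56.6 158.7] o [-2.7   -0.187 -1.653] F [-2.2 -0.5  3.7] w 0.082 30.0
-0.438968723839029 4.331808558968645
turn deg [ 0.2  0.1 -0. ] rows 1.0
shift cm in present axes [-0.05 -0.05  0.06]
   in final axes [-0.05 -0.05  0.06]
s in tool [ 0.206  0.003 -0.979]
```

Call:
{"api": "apply_moves", "payload": {
  "targets": [0.2, 0, -1, 0, 0, 0, 1, 0.5, 0, -2.5, 0, 0, 0, 1, 0.65, 0, -3.1, 0, 0, 0, 1, 0.65, 0, -3.1, 0, 0, 0, 1, 0.65, 0, -3, 0, 0, 0, 1],
  "newtons": 40
}}

```text
time_s: 20.4
tool_pos: [522.0, 56.6, 268.7]
orientation: [-2.702, -0.187, -1.652]
wrist_force: [1.0, 1.6, -1.6]
gripper_width: 0.078
finger_force: 40.0
```

Call:
{"api": "apply_moves", "payload": {
  "targets": [0, 0, 0, 0, 0, 0, 1, 0, 0, 0, -0.62, 0, 2.93, 1, 0, 0, 0, -1.24, 0, 5.87, 1, 0, 0, 0, -1.24, 0, 5.87, 1, 0, 0, 0, -1.24, 0, 5.87, 1]
}}

```text
time_s: 20.82
tool_pos: [522.4, 57.5, 267.2]
orientation: [-2.742, -0.038, -1.985]
wrist_force: [-0.5, -0.0, -1.2]
gripper_width: 0.081
finger_force: 40.0
```

```bash
python3 - <<'E'
from log import *
Rc=Ro.from_euler("xyz",o["orientation"]); print("s in tool",Rc.inv().apply(s))
E
```

```text
20.8167 J [-1.46 -0.2   0.89  2.13  0.6   1.02  1.88] p [522.4  57.5 267.2] o [-2.742 -0.038 -1.985] F [-0.5 -0.  -1.2] w 0.081 40.0
s in tool [ 0.207  0.006 -0.978]
```

Call:
{"api": "apply_moves", "payload": {
  "targets": [0, 0, 0, -1.24, 0, 5.87, 1, 0, 0, 0, -1.24, 0, 5.87, 1, 0, 0, 0, -1.24, 0, 5.87, 1, 0, 0, 0, -1.24, 0, 5.87, 1, 0, 0, 0, -1.24, 0, 5.87, 1]
}}

```text
time_s: 21.23
tool_pos: [522.6, 57.3, 267.2]
orientation: [-2.876, 0.132, -2.469]
wrist_force: [-0.2, 0.8, -1.3]
gripper_width: 0.078
finger_force: 40.0
```

Call:
{"api": "apply_moves", "payload": {
  "targets": [0, 0, 0, -1.24, 0, 5.87, 1, 0, 0, 0, -1.24, 0, 5.87, 1, 0, 0, 0, -1.24, 0, 5.87, 1, 0, 0, 0, -1.24, 0, 5.87, 1, 0, 0, 0, -1.24, 0, 5.87, 1]
}}

```text
time_s: 21.65
tool_pos: [522.7, 57.2, 267.2]
orientation: [-3.078, 0.218, -2.982]
wrist_force: [0.1, 0.2, -1.6]
gripper_width: 0.081
finger_force: 40.0
```

Call:
{"api": "apply_moves", "payload": {
  "targets": [0, 0, 0, -1.24, 0, 5.87, 1, 0, 0, 0, -1.24, 0, 5.87, 1, 0, 0, 0, -1.24, 0, 5.87, 1, 0, 0, 0, -1.24, 0, 5.87, 1, 0, 0, 0, -1.24, 0, 5.87, 1]
}}

```text
time_s: 22.07
tool_pos: [522.7, 57.0, 267.2]
orientation: [2.985, 0.194, 2.778]
wrist_force: [-0.2, -0.4, -0.1]
gripper_width: 0.078
finger_force: 40.0
```

```bash
python3 - <<'E'
from log import *
go(o,np.array([573.9,56.6,158.7])+s*100,Rt(1)*Ro.from_euler("y",12,degrees=True))
E
```

```text
22.0667 J [-1.24 -0.17  0.95  2.07  0.16  0.93  0.86] p [522.7  57.  267.2] o [2.985 0.194 2.778] F [-0.2 -0.4 -0.1] w 0.078 40.0
turn deg [-14.5  -0.2  67.1] rows 10.0
shift cm in present axes [-0.51 -0.05  1.93]
   in final axes [-0.49  0.06  1.94]
```

Call:
{"api": "apply_moves", "payload": {
  "targets": [0, 0, 0, -1.27, 0, 5.87, 1, 0, 0, 0, -1.27, 0, 5.87, 1, 0, 0, 0, -1.27, 0, 5.87, 1, 0, 0, 0, -1.27, 0, 5.87, 1, 0, 0, 0, -1.27, 0, 5.87, 1]
}}

```text
time_s: 22.48
tool_pos: [522.6, 57.0, 267.1]
orientation: [2.806, 0.066, 2.277]
wrist_force: [0.9, 0.2, -1.1]
gripper_width: 0.078
finger_force: 40.0
```

Call:
{"api": "apply_moves", "payload": {
  "targets": [0, 0, 0, -1.27, 0, 5.87, 1, 0, 0, 0, -1.27, 0, 5.87, 1, 0, 0, 0, -1.27, 0, 5.87, 1, 0, 0, 0, -1.27, 0, 5.87, 1, 0, 0, 0, -1.27, 0, 5.87, 1]
}}

```text
time_s: 22.9
tool_pos: [522.5, 56.9, 267.0]
orientation: [2.708, -0.13, 1.803]
wrist_force: [-0.2, 0.2, -1.7]
gripper_width: 0.082
finger_force: 40.0
```

Call:
{"api": "apply_moves", "payload": {
  "targets": [0, 0, 0, -1.27, 0, 5.87, 1, 0, 0, 0, -0.5, 0, 2.5, 1, 0, 0, 0, 0, 0, 0, 1, 0, 0, 0, 0, 0, 0, 1]
}}

```text
time_s: 23.23
tool_pos: [522.5, 56.9, 267.2]
orientation: [2.699, -0.189, 1.676]
wrist_force: [0.6, 0.5, -1.7]
gripper_width: 0.078
finger_force: 40.0
```

```bash
python3 - <<'E'
from log import *
R=Rt(1)*Ro.from_euler("y",12,degrees=True)
go(o,np.array([573.9,56.6,158.7])+s*70+n*.7,R)
f=bot.grab_frame("wrist"); h=hsv(f)
for r in range(130,290,10):
    x=np.where((h[r,250:310,0]>100)&(h[r,250:310,0]<125)&(h[r,250:310,1]>100))[0]+250
    if len(x): print(r,x.min(),x.max(),h[r,x[[0,1,-2,-1]],2].tolist())
sl=Ro.from_euler("xyz",o["orientation"]).apply([.206,0,-.979]); tl=np.cross(n,s)
P=o["tool_pos"]; print(proj(f,[P-sl*Lx+n*k for Lx in(-25,75,125) for k in(-4,4)]).round(1).tolist())
E
```

```text
23.2333 J [-0.9  -0.26  0.68  2.22  0.05  0.66 -0.17] p [522.5  56.9 267.2] o [ 2.699 -0.189  1.676] F [ 0.6  0.5 -1.7] w 0.078 40.0
turn deg [-0.2 -0.2  0.4] rows 1.0
shift cm in present axes [-1.12  0.15  4.88]
   in final axes [-1.1   0.14  4.88]
130 278 284 [117, 120, 121, 119]
140 278 284 [159, 172, 125, 121]
150 275 286 [110, 115, 120, 119]
160 275 286 [102, 111, 119, 117]
170 275 286 [104, 114, 120, 118]
180 275 286 [100, 113, 120, 117]
190 275 286 [102, 114, 119, 117]
200 275 286 [96, 112, 119, 115]
210 275 286 [107, 116, 118, 117]
220 275 286 [108, 115, 120, 118]
230 276 286 [99, 101, 102, 104]
240 275 286 [103, 108, 114, 114]
250 275 287 [88, 106, 100, 53]
260 275 287 [83, 133, 100, 52]
270 275 287 [108, 142, 105, 55]
[[272.4, 251.7], [285.5, 251.8], [275.3, 233.0], [283.8, 233.0], [276.1, 227.9], [283.3, 227.9]]
```

Call:
{"api": "apply_moves", "payload": {
  "targets": [-0.35, 0.15, 1.6, -0.2, -0.2, 0.4, 1, -0.35, 0, 1.6, 0, 0, 0, 1, -0.4, 0, 1.6, 0, 0, 0, 1, 0, 0, 0, 0, 0, 0, 1, 0, 0, 0, 0, 0, 0, 1]
}}

```text
time_s: 23.7
tool_pos: [544.5, 57.2, 223.2]
orientation: [2.698, -0.189, 1.668]
wrist_force: [-1.1, 0.1, -1.0]
gripper_width: 0.079
finger_force: 40.0
```

```bash
python3 - <<'E'
from log import *
R=Rt(1)*Ro.from_euler("y",12,degrees=True)
go(o,np.array([573.9,56.6,158.7])+n*.7,R)
E
```

```text
23.7 J [-1.   -0.15  0.84  2.25 -0.08  0.54 -0.02] p [544.5  57.2 223.2] o [ 2.698 -0.189  1.668] F [-1.1  0.1 -1. ] w 0.079 40.0
turn deg [-0.1  0.   0.1] rows 1.0
shift cm in present axes [-1.55  0.02  6.92]
   in final axes [-1.55  0.01  6.92]
```

Call:
{"api": "apply_moves", "payload": {
  "targets": [-0.3, 0, 1.2, 0, 0, 0, 1, -0.3, 0, 1.2, 0, 0, 0, 1, -0.25, 0, 1.2, 0, 0, 0, 1, -0.25, 0, 1.2, 0, 0, 0, 1, -0.2, 0, 0.8, 0, 0, 0, 1]
}}

```text
time_s: 24.12
tool_pos: [569.6, 57.2, 171.9]
orientation: [2.695, -0.191, 1.67]
wrist_force: [-0.9, 1.2, -1.3]
gripper_width: 0.082
finger_force: 40.0
```

Call:
{"api": "apply_moves", "payload": {
  "targets": [0, 0, 0.3, 0, 0, 0, 1, 0, 0, 0, 0, 0, 0, 1, 0, 0, 0, 0, 0, 0, 1]
}}

```text
time_s: 24.37
tool_pos: [570.3, 56.9, 169.4]
orientation: [2.696, -0.191, 1.668]
wrist_force: [-0.1, 0.6, -0.9]
gripper_width: 0.082
finger_force: 40.0
```

```bash
python3 - <<'E'
from log import *
print(n@o["wrist_force"],s@o["wrist_force"])
R=Rt(1)*Ro.from_euler("y",12,degrees=True)
go(o,np.array([573.9,56.6,158.7])+n*.7,R)
E
```

```text
24.3667 J [-1.08  0.09  1.06  2.27 -0.66  0.47  0.56] p [570.3  56.9 169.4] o [ 2.696 -0.191  1.668] F [-0.1  0.6 -0.9] w 0.082 40.0
-0.4400115609368931 -0.8218816773785024
turn deg [ 0.  -0.1 -0. ] rows 1.0
shift cm in present axes [-0.27 -0.05  1.09]
   in final axes [-0.27 -0.05  1.09]
```

Call:
{"api": "apply_moves", "payload": {
  "targets": [-0.12, 0, 0.4, 0, 0, 0, 1, -0.1, -0.05, 0.4, 0, 0, 0, 1, 0, 0, 0, 0, 0, 0, 1, 0, 0, 0, 0, 0, 0, 1]
}}

```text
time_s: 24.7
tool_pos: [573.4, 56.2, 161.8]
orientation: [2.696, -0.191, 1.667]
wrist_force: [-0.1, -1.3, -1.4]
gripper_width: 0.08
finger_force: 40.0
```

```bash
python3 - <<'E'
from log import *
print(n@o["wrist_force"],s@o["wrist_force"])
R=Rt(1)*Ro.from_euler("y",12,degrees=True)
go(o,np.array([573.9,56.6,158.7])+n*.7,R)
E
```

```text
24.7 J [-1.03  0.13  1.03  2.27 -0.74  0.47  0.63] p [573.4  56.2 161.8] o [ 2.696 -0.191  1.667] F [-0.1 -1.3 -1.4] w 0.08 40.0
-0.7048959619482076 -1.2220367712096358
turn deg [ 0.1 -0.1 -0. ] rows 1.0
shift cm in present axes [-0.03 -0.01  0.31]
   in final axes [-0.03 -0.01  0.31]
```

Call:
{"api": "apply_moves", "payload": {
  "targets": [-0.05, 0, 0.2, 0, 0, 0, 1, 0, 0, 0.1, 0, 0, 0, 1, 0, 0, 0, 0, 0, 0, 1, 0, 0, 0, 0, 0, 0, 1]
}}

```text
time_s: 25.03
tool_pos: [575.1, 56.6, 159.3]
orientation: [2.695, -0.191, 1.668]
wrist_force: [-5.7, -0.5, 12.2]
gripper_width: 0.078
finger_force: 40.0
```

```bash
python3 - <<'E'
from log import *
print(n@o["wrist_force"],s@o["wrist_force"])
R=Rt(1)*Ro.from_euler("y",12,degrees=True)
go(o,np.array([573.9,56.6,158.7])+n*.7,R)
E
```

```text
25.0333 J [-1.02  0.14  1.02  2.27 -0.76  0.47  0.66] p [575.1  56.6 159.3] o [ 2.695 -0.191  1.668] F [-5.7 -0.5 12.2] w 0.078 40.0
0.005902212661800002 13.501468754493109
turn deg [ 0.1 -0.1 -0. ] rows 1.0
shift cm in present axes [-0.   -0.06 -0.  ]
   in final axes [-0.   -0.06 -0.  ]
```

Call:
{"api": "apply_moves", "payload": {
  "targets": [0, 0, -0.2, 0, 0, 0, 1, 0, -0.13, 0, 0, 0, 0, 1, 0, 0, 0, 0, 0, 0, 1, 0, 0, 0.15, 0, 0, 0, 1, 0, 0, 0, 0, 0, 0, 1]
}}

```text
time_s: 25.45
tool_pos: [573.6, 56.6, 158.6]
orientation: [2.696, -0.191, 1.668]
wrist_force: [-4.0, -0.2, 7.8]
gripper_width: 0.078
finger_force: 40.0
```

Call:
{"api": "apply_moves", "payload": {
  "targets": [0, 0, 0, 0, 0, 0, 1, 0, 0, 0, 0, 0, 0, 1]
}}

```text
time_s: 25.62
tool_pos: [573.5, 56.4, 158.6]
orientation: [2.696, -0.191, 1.667]
wrist_force: [-4.2, -0.4, 7.4]
gripper_width: 0.08
finger_force: 40.0
```

```bash
python3 - <<'E'
from log import *
print(n@o["wrist_force"],s@o["wrist_force"])
R=Rt(1)*Ro.from_euler("y",12,degrees=True)
go(o,np.array([573.9,56.6,158.7])+n*0,R)
E
```

```text
25.6167 J [-1.02  0.13  1.02  2.27 -0.76  0.46  0.65] p [573.5  56.4 158.6] o [ 2.696 -0.191  1.667] F [-4.2 -0.4  7.4] w 0.08 40.0
-0.7440127613450404 8.466257631251965
turn deg [ 0.1 -0.1 -0. ] rows 1.0
shift cm in present axes [0.02 0.04 0.01]
   in final axes [0.02 0.04 0.01]
```

Seated, on-plane. Release and retreat up the slope.

Call:
{"api": "apply_moves", "payload": {
  "targets": [0, 0, 0, 0, 0, 0, 0.9, 0, 0, 0, 0, 0, 0, 0.8, 0, 0, 0, 0, 0, 0, 0.6, 0, 0, 0, 0, 0, 0, 0.5, 0, 0, 0, 0, 0, 0, 0.4],
  "newtons": 20
}}

```text
time_s: 26.03
tool_pos: [573.2, 56.2, 158.3]
orientation: [2.696, -0.19, 1.667]
wrist_force: [0.2, -0.3, -0.1]
gripper_width: 0.346
finger_force: 0.0
```

Call:
{"api": "apply_moves", "payload": {
  "targets": [0, 0, 0, 0, 0, 0, 0.4, 0, 0, 0, 0, 0, 0, 0.4, 0.2, 0, -1.5, 0, 0, 0, 0.4, 0.4, 0, -2.5, 0, 0, 0, 0.4, 0.5, 0, -2.5, 0, 0, 0, 0.4]
}}

```text
time_s: 26.45
tool_pos: [552.2, 56.8, 193.3]
orientation: [2.708, -0.194, 1.67]
wrist_force: [-0.3, 1.0, -0.2]
gripper_width: 0.602
finger_force: 0.0
```

Call:
{"api": "apply_moves", "payload": {
  "targets": [0.5, 0, -2.5, 0, 0, 0, 0.4, 0.4, 0, -2.5, 0, 0, 0, 0.4, 0, 0, 0, 0, 0, 0, 0.4, 0, 0, 0, 0, 0, 0, 0.4]
}}

```text
time_s: 26.78
tool_pos: [533.1, 56.7, 236.0]
orientation: [2.707, -0.2, 1.673]
wrist_force: [0.8, -0.3, -0.3]
gripper_width: 0.6
finger_force: 0.0
```

```bash
python3 - <<'E'
from chk import *
g=bot.grab_frame("scene")["frame"][130:310,200:375,::-1]; w=bot.grab_frame("wrist")["frame"][:,:,::-1][60:360,160:400]
cv2.imwrite("pics/c6.png",np.hstack([cv2.resize(g,(450,463),interpolation=3),cv2.resize(w,(345,463))]))
E
```

```text
26.7833 J [-1.04 -0.21  0.85  2.24  0.01  0.59 -0.11] p [533.1  56.7 236. ] o [ 2.707 -0.2    1.673] F [ 0.8 -0.3 -0.3] w 0.6 0.0
(281, 43, 9, 99) [[562.3, 228.1, 181.0], [562.6, 141.1, 181.0]]
(282, 162, 8, 91) [[563.3, 123.3, 181.0], [564.1, 41.0, 181.0]]
(283, 348, 6, 36) [[564.6, -47.1, 181.0], [565.4, -81.2, 181.0]]
(186, 190, 33, 12) centre 560.7973501533285 y 152.28979823327901 218.16768434365474
(352, 196, 33, 11) centre 565.9885576057228 y -266.45537875716707 -201.0010338402604
(309, 194, 34, 12) centre 565.3725883190639 y -160.7127556299754 -92.64435182955705
(227, 198, 17, 5) centre 560.7054769148407 y 89.01950212653998 114.42933804238882
```

View pics/c6.png

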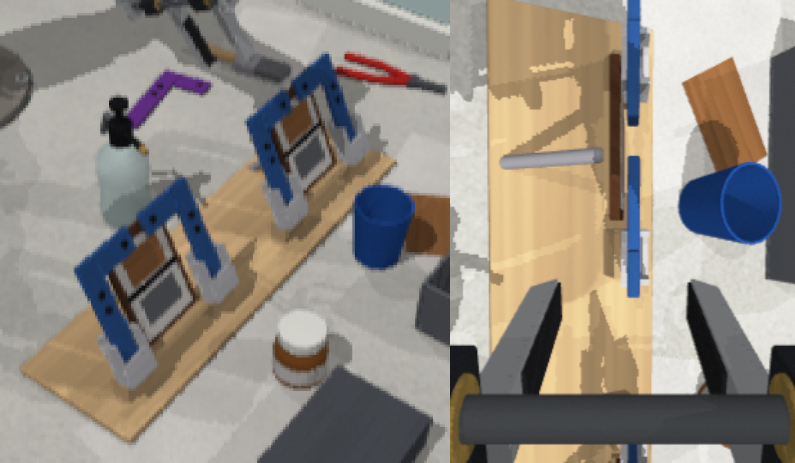

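Call:
{"api": "apply_moves", "payload": {
  "targets": [0.4, 0, -2.5, 0, 0, 0, 0.4, 0.4, 0, -2.5, 0, 0, 0, 0.4, 0.4, 0, -2.5, 0, 0, 0, 0.4, 0, 0, 0, 0, 0, 0, 0.4, 0, 0, 0, 0, 0, 0, 0.4]
}}

```text
time_s: 27.4
tool_pos: [502.0, 51.9, 303.8]
orientation: [2.71, -0.198, 1.673]
wrist_force: [0.2, -0.5, 0.2]
gripper_width: 0.601
finger_force: 0.0
```

```bash
python3 -c "
from chk import *
print(bot.job_done())"
```

```text
27.4 J [-0.91 -0.36  0.64  2.19  0.14  0.79 -0.27] p [502.   51.9 303.8] o [ 2.71  -0.198  1.673] F [ 0.2 -0.5  0.2] w 0.601 0.0
(282, 74, 7, 77) [[562.7, 228.2, 181.0], [563.0, 141.3, 181.0]]
(283, 167, 6, 71) [[563.2, 123.1, 181.0], [564.3, 41.0, 181.0]]
(282, 348, 6, 37) [[565.5, -89.3, 181.0], [565.3, -133.9, 181.0]]
(186, 190, 33, 12) centre 560.8999541872543 y 152.28979823327901 218.42086849829658
(352, 196, 33, 10) centre 565.9885576057228 y -266.45537875716707 -201.0010338402604
(309, 194, 34, 12) centre 565.4482053709077 y -160.7127556299754 -92.64435182955705
(227, 198, 15, 5) centre 560.5005341192465 y 94.06429633976168 114.42933804238882
the job is handed in; nothing more can be done
None
```

The brackets in pockets 0 and 1 faced the wrong way; both are turned over and seated back in their pockets with toes over board 0. The pocket 0 bracket leaned too far back on first release, so I re-gripped and reseated it. The brackets in pockets 2 and 3 were not touched, and the job was handed in at about 27 s.

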